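Complete and stack the oil totes, nest the empty ones

TASK

Put the oil bottles and their stack-and-nest totes away in two piles: nest the empty tote that is stacked on the lower tote right down into the other empty tote, stand the odd bottle from the bench upright in the lower tote beside the one there, and stack the full tote with its two bottles on top of the lower tote, so that it presses on no bottle. A tote nests when the yellow ends lie the same way and stacks when they lie at opposite ends, so turn it as needed and let it seat fully. Leave the two bottom totes where they stand, keep every bottle upright and do not disturb the other things on the bench.

Things in the scene. Friction and masses are not known exactly. Their poses are not given: they have to be found in the camera images.
- stack_base_mid (a point): LOWER TOTE: under the stacked empty one at the start, one white bottle in it by the yellow end; stays put; lies roughly crosswise (along world y, within 0.4 rad). Point: on its centre line, 47 mm above its underside; x along it to the YELLOW end, y across, z up. All four totes are alike: light grey, open-topped, 190 x 72 x 94 mm over all, about 0.25 kg, walls and floor 3 mm.
- stack_top_mid (a point): EMPTY TOTE stacked on the lower tote at the start, turned half a turn to it. Point: on its centre line, 47 mm above its underside; x along it to the YELLOW end, y across, z up. Grip from above across its flat 66 mm sides (clear for x -22 to 22 mm, 7 to 47 mm above this point), within some 20 mm of the rim (rim 47 mm above this point), as lower down the tote it nests in is in the fingers' way.
- nest_base_mid (a point): EMPTY TOTE alone on the bench, any way round; stays put. Point: on its centre line, 47 mm above its underside; x along it to the YELLOW end, y across, z up. Sections (heights from underside, mm): lower body 0 to 45, 158 x 56 outside, foot bevelled; step 45 to 48; upper body 45 to 94, 170 x 66 outside, 164 x 60 inside; 10 mm lips at both ends near the rim (x 85 to 95), one yellow like its end wall.
- bottle_tote_mid (a point): FULL TOTE alone on the bench, any way round, two white bottles standing in it; goes onto the lower tote. Point: on its centre line, 47 mm above its underside; x along it to the YELLOW end, y across, z up. Grip it like the empty one.
- top_stud (a point): one of four round studs at the foot of the stacked EMPTY tote: 14 mm diameter, lowest line 4 mm above the underside, standing out of the 56 mm lower body to 35 mm from the centre line, at x = +58 and x = -32 mm on both sides. Point: outer face centre of the stud at x +58, y +. The other totes have the same.
- nest_slot (a point): deep slot in the long wall of the lone EMPTY tote: 20 mm wide, open at the top, bottom 54 mm above the underside; one at x = +58 and one at x = -32 mm on each side. Point: bottom centre of the slot at x +58, y +. With yellow ends the SAME way the studs run down the slots: it NESTS, its underside 50 mm above the lower one's. Play 2 mm across, 3 mm along, each way.
- stack_saddle (a point): shallow saddle in the rim of the LOWER tote: 20 mm wide, 4 mm deep, bottom 90 mm above the underside; at x = -58 and x = +32 mm on each side. Point: bottom centre of the one at x -58, y +. With yellow ends OPPOSITE the studs rest in the saddles: it STACKS, underside 86 mm above the lower one's, 5 mm clear of the bottles. Same play as nesting.
- oil_low: white dropper bottle with green label and white cap, 33 mm diameter, 78 mm high, 34 g, standing loose on the floor of the lower tote, towards its yellow end. Origin: centre of its underside; z up
- oil_a: white dropper bottle with green label and white cap, 33 mm diameter, 78 mm high, 34 g, standing loose on the floor of the full tote, towards its yellow end. Origin: centre of its underside; z up
- oil_b: white dropper bottle with green label and white cap, 33 mm diameter, 78 mm high, 34 g, standing loose on the floor of the full tote, towards its grey end. Origin: centre of its underside; z up
- oil_spare_mid (a point): white dropper bottle with green label and white cap, 33 mm diameter, 78 mm high, 34 g, standing on the open bench behind the totes; it goes into the free grey end of the lower tote. Its body is 33 mm up to 64 mm high, then a 20 mm cap. Point: on its axis, half-way up (39 mm); z up. The well it goes into is 50 mm wide and reaches 76 mm from the tote's centre each way, floor 3 mm above the underside.
- cup_red: Bystander: specimen cup with red lid, 59 mm diameter, height 72 mm, loose on the bench. Origin: centre of its underside
- cup_yellow: Bystander: specimen cup with yellow lid, 59 mm diameter, height 72 mm, loose on the bench. Origin: centre of its underside
- amber_bottle: Bystander: amber reagent bottle with blue cap, 62 mm diameter, height 139 mm, loose on the bench. Origin: centre of its underside
- stain_bottle: Bystander: amber dropper bottle with black cap, 37 mm diameter, height 88 mm, loose on the bench. Origin: centre of its underside
- tape_roll: Bystander: roll of tan tape lying flat, 98 x 96 x 25 mm, loose on the bench. Origin: centre of its underside
- timer: Bystander: white bench timer, 62 x 66 x 23 mm, loose on the bench. Origin: centre of its underside

How it is judged:
By the outcome, as a careful person would: the job done as asked, in the order asked, and still so for the second after the job is handed in, with the robot touching nothing.
It also fails if it takes over 72 s, if anything falls off the work surface, if the arm or the gripper's body presses on something with over 40 N, if the wrist force passes 120 N, or if a joint passes its speed limit or range.

ROBOT

A 7-joint arm with a two-finger parallel gripper is mounted at the origin on a cart in front of the work surface, level with it; the furniture and walls round the work are solid. World frame = base frame: x ahead of the robot, y to its left, z up, the work surface at z = 0. Lengths are in m, angles in rad, forces in N, time in s.
With the tool pointing down it reaches from about 0.35 to 0.9 m from the base axis. Payload 8.1 kg.
Tool frame: the origin (TCP) lies on the centre line of the jaws, within the pads' length; the fingertips stand 14 mm ahead of it and the grasp point (between the pads) lies 5 mm behind it (arm.tip_reach is the distance from the TCP to the fingertips, in m); z points along the fingers, y is the direction in which the jaws open and shut (so a half turn about z gives the same grasp; the last joint's range is limited). The gripper opens to 92 mm and grips with 3 to 60 N. Pads are 19 mm wide; open, the fingers measure 130 mm over their backs; the gripper's body (75 mm by 190 mm) begins 47 mm behind the grasp point.
Start: joints at [-1.3, 0.434, 0.025, 1.573, -0.012, 1.134, -0.075], TCP at [0.228, 0.582, 0.241] pointing down, gripper open.
Joint ranges: [-2.62, 2.62], [-0.44, 2.09], [-1.27, 1.32], [0.08, 2.57], [-1.32, 4.46], [0.12, 2], [-2.74, 2.74]. Speed limits (rad/s): [2.22, 2.22, 3.01, 3.01, 3.14, 3.14, 3.14].

INTERFACE

Orientations are given as a rotation vector (axis times angle).
In Python, from cell import sensors, vision, arm, nets gives the robot as it stands.
- The arm moves only by the shell command python3 -m handwheel 'ROWS' [FORCE]. ROWS is JSON, a list of rows, each an object of numbers: "tx", "ty", "tz": the shift along the tool's x, y, z in cm; "wx", "wy", "wz": the turn, a rotation vector about the tool's x, y, z in degrees; "claw": the opening, from 0 (shut) to 1 (fully open). A call has 1 to 12 rows; each row is the pose to reach, as a shift and turn from the pose commanded when the call began, along the tool's axes at that moment; what a row does not reach only later rows make up. A row lasts 1/12 s, in which the tool goes at most 41.7 mm and 7.16 degrees, less where a joint would pass 70% of its speed; a pose out of reach is approached as far as the arm can. A call with a gripper value outside its range is refused whole. The fingers move at their own pace and stop on an object; FORCE is the grip in N (left out, the last holds). Time passes only in rows, so rows that repeat a pose let the fingers close. It gives the time, the measured TCP pose, the force and the opening at its end, in the units of the state.
- sensors.observe(): the state, without advancing time (a new reading comes with each control period).
- vision.get_image(name): name is "scene" or "top" or "wrist"; returns (picture, depth): 400x640x3 uint8, blue, green, red; 400x640 float32, m along the optical axis (not along the pixel's ray), 0 where there is no reading.
- vision.camera_model(name): a dict with "K" (3x3 intrinsics, pixels), "xyz" and "attitude" of the camera in the world; the wrist camera has in their place "hand_eye" (4x4, takes a point from camera to tool coordinates, whose origin is the TCP and whose axes are the flange's). Camera axes: x right, y down, z forward; pixel columns grow to the right and rows downward; lengths in m; the calibration is good to about 2 mm. A picture is of the moment at which its call begins: read the wrist's pose just before it. camera_model takes no time and is no camera call.
- arm.sign_off(): hands the job in, once; it reports no verdict.
Trained networks look in the newest picture that a camera, given by its name, has taken for a name from the list of things; names that differ only in an ending like _2 or _b are one class to them, and where a whole thing is asked for, a point or a joint stands for the part that bears it (a point fixed in the world has none). Each returns a list of dicts, best first, with "score" (0 to 1); they miss things now and then, are a little off and sometimes report something else, mostly with a low value. They report only what shows in the picture. A call takes as long as a camera call.
- nets.cut_out(label, camera): "region" (400x640 bool, what is visible of it) and "uv" ([column, row] in pixels, amid what is visible of it).
The state is a dict: "clock": time; "joints": joint angles; "dq": joint speeds; "joint_efforts": joint torques, N m; "position": TCP position; "ee_rot": TCP orientation; "force": force on the tool from outside, world axes, zero at the start; "ft_torque": the same for the moment, N m; "width": opening from 0.0 (shut) to 1.0 (fully open).
Only numpy, scipy, OpenCV 4.12 (cv2) and the standard library are available. Lean on these libraries where they do the work, as an engineer would, in place of code of your own. Each camera call takes 0.05 s, during which the arm holds its last target.

## Working session

There is one attempt and no reset: what is moved stays moved. The work goes in short steps, Python scripts to look and compute and a shell command to move; the robot and the scene stay as the last step left them, time stands still between calls to the robot, and variables do not carry over. Pictures are saved under pics/ and viewed, and the job is handed in when it is done.

```bash
ls; mkdir -p pics; cat > h.py <<'E'
import numpy as np, cv2
from scipy.spatial.transform import Rotation as R
from cell import sensors, vision, arm, nets
def cam(name,st=None):
    m=vision.camera_model(name); K=np.array(m["K"])
    if "hand_eye" in m:
        st=st or sensors.observe()
        T=np.eye(4);T[:3,:3]=R.from_rotvec(st["ee_rot"]).as_matrix();T[:3,3]=st["position"]
        T=T@np.array(m["hand_eye"])
    else:
        T=np.eye(4);a=np.array(m["attitude"],float)
        T[:3,:3]=R.from_rotvec(a).as_matrix() if a.size==3 else a.reshape(3,3);T[:3,3]=m["xyz"]
    return K,T
def cloud(d,K,T):
    v,u=np.mgrid[:d.shape[0],:d.shape[1]]
    P=np.stack([(u-K[0,2])/K[0,0]*d,(v-K[1,2])/K[1,1]*d,d],-1)
    W=P@T[:3,:3].T+T[:3,3]; W[d<=0]=np.nan
    return W
def grab(name,fn=None):
    st=sensors.observe(); im,d=vision.get_image(name)
    if fn: cv2.imwrite("pics/"+fn,im)
    K,T=cam(name,st); return im,d,cloud(d,K,T),K,T
E
python3 - <<'E'
from h import *
print(sensors.observe())
for n in("scene","top","wrist"):
    m=vision.camera_model(n);print(n,m)
    im,d,W,K,T=grab(n,n+"0.png"); np.savez("pics/"+n+"0.npz",im=im,d=d,W=W,K=K,T=T)
    print(T[:3,3])
E
```

```text
pics
{'clock': 0.0, 'joints': array([-1.29957587,  0.4352383 ,  0.02496372,  1.57413144, -0.01160646,
        1.13400151, -0.07509006]), 'dq': array([-1.78651065e-03,  8.21269042e-04, -3.12299221e-05,  1.92553570e-04,
        1.01863182e-04,  5.79526623e-04, -1.30341499e-03]), 'joint_efforts': array([-9.82445817e-04, -6.67833281e+01,  9.84540246e-01, -3.14470375e+01,
       -6.05237042e-02,  4.28565522e-02,  1.52457610e-04]), 'position': array([0.22809384, 0.58134257, 0.23992206]), 'ee_rot': array([-5.83835844e-01, -3.08669510e+00,  2.55248750e-03]), 'force': array([ 0.62252876,  0.14814432, -0.37492063]), 'ft_torque': array([ 0.03714389, -0.03939657, -0.02086642]), 'width': 1.0004121730331246}
scene {'K': array([[431.787269  ,   0.        , 319.16000704],
       [  0.        , 431.787269  , 196.80141492],
       [  0.        ,   0.        ,   1.        ]]), 'xyz': array([-0.18297274, -1.03153265,  1.04209337]), 'attitude': array([-2.11201017,  0.69281624, -0.34060944])}
[-0.18297274 -1.03153265  1.04209337]
top {'K': array([[507.96795983,   0.        , 329.19998547],
       [  0.        , 507.96795983, 195.69502607],
       [  0.        ,   0.        ,   1.        ]]), 'xyz': array([0.35802737, 0.0016093 , 1.53433812]), 'attitude': array([-2.16904732,  2.1254018 , -0.1374625 ])}
[0.35802737 0.0016093  1.53433812]
wrist {'K': array([[341.85390691,   0.        , 315.63457967],
       [  0.        , 341.85390691, 204.32116753],
       [  0.        ,   0.        ,   1.        ]]), 'hand_eye': array([[-9.76352641e-04, -9.65025144e-01, -2.62155524e-01,
         7.03096078e-02],
       [ 9.99998777e-01, -6.22000298e-04, -1.43466563e-03,
        -1.35886835e-04],
       [ 1.22142759e-03, -2.62156604e-01,  9.65024571e-01,
        -1.44338859e-01],
       [ 0.00000000e+00,  0.00000000e+00,  0.00000000e+00,
         1.00000000e+00]])}
[0.16270224 0.60716539 0.38437966]
```

View pics/top0.png

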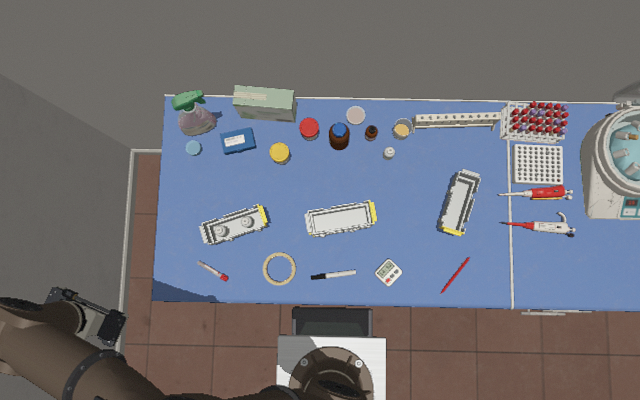

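View pics/scene0.png

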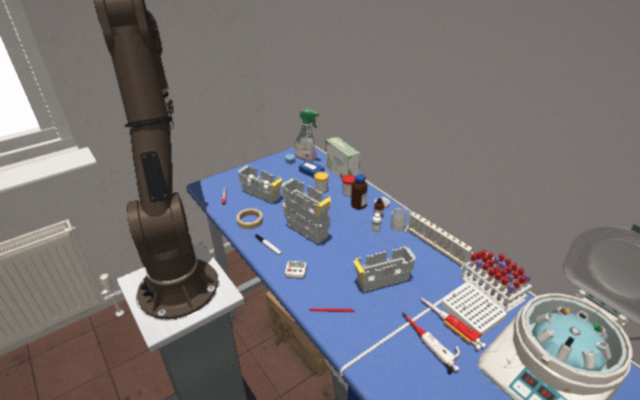

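View pics/wrist0.png

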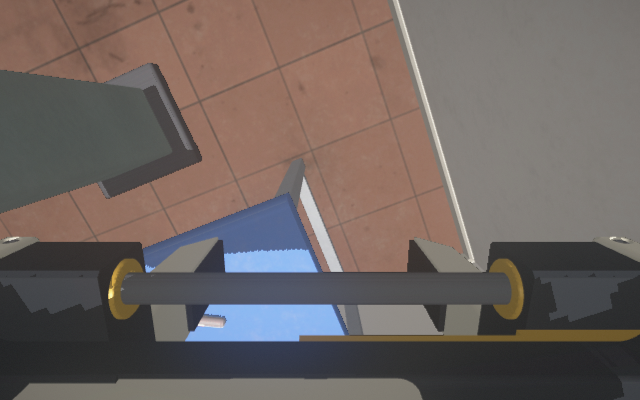

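The top view shows the full tote at (235,225), the stack at (340,218), the lone empty tote at (459,203) with its yellow end at the bottom, and the spare bottle at (389,153). The yellow ends of the full tote and the stacked tote both point right (-y). Next I'll measure the poses.

```bash
python3 - <<'E'
from h import *
z=np.load("pics/top0.npz");W=z["W"];im=z["im"]
K=z["K"];T=z["T"];print("bench z",np.nanmedian(W[240:260,300:400,2]), W[250,350])
def fit(box,zlo,zhi,name):
    u0,v0,u1,v1=box
    w=W[v0:v1,u0:u1].reshape(-1,3);c=im[v0:v1,u0:u1].reshape(-1,3).astype(int)
    m=(w[:,2]>zlo)&(w[:,2]<zhi);P=w[m];c=c[m]
    yel=(c[:,2]-c[:,0]>80)
    print(name,"n",m.sum(),"zmed",np.median(P[:,2]),"z90",np.percentile(P[:,2],90))
    (cx,cy),(a,b),ang=cv2.minAreaRect((P[:,:2]*1000).astype(np.float32))
    if a<b:a,b=b,a;ang+=90
    y=P[yel,:2].mean(0)*1000; ang=np.deg2rad(ang);
    if np.dot(y-[cx,cy],[np.cos(ang),np.sin(ang)])<0: ang+=np.pi
    print("  centre %.1f %.1f size %.1f %.1f yaw(deg) %.1f"%(cx,cy,a,b,(np.rad2deg(ang)+180)%360-180),"yel",y)
fit((298,190,385,245),.165,.20,"top")
fit((435,165,485,240),.08,.105,"nest")
fit((195,198,275,248),.08,.105,"full")
w=W[140:165,380:398].reshape(-1,3)
m=w[:,2]>.07;print("cap",w[m].mean(0),m.sum()); m=w[:,2]>.015;print(w[m].min(0),w[m].max(0))
for n in ["oil_spare_mid","bottle_tote_mid","stack_top_mid","nest_base_mid","stack_base_mid"]:
    pass
big=cv2.resize(im[130:270,190:490],None,fx=2.6,fy=2.6,interpolation=cv2.INTER_CUBIC);cv2.imwrite("pics/topz.png",big)
s=np.load("pics/scene0.npz")["im"];cv2.imwrite("pics/scz.png",cv2.resize(s[130:300,220:430],None,fx=3.5,fy=3.5,interpolation=cv2.INTER_CUBIC))
E
```

```text
bench z -0.0014938881958113104 [ 0.40420539 -0.0497267   0.00152877]
top n 353 zmed 0.17748692617785844 z90 0.1817370482846719
  centre 487.4 -17.4 size 190.2 67.0 yaw(deg) -79.2 yel [ 502.96129636 -102.69132367]
nest n 360 zmed 0.09114905781127713 z90 0.09599798748047879
  centre 546.0 -363.2 size 190.3 68.1 yaw(deg) 162.3 yel [ 461.60545991 -335.8154575 ]
full n 342 zmed 0.09097770966765983 z90 0.09578241594319546
  centre 469.5 287.4 size 189.9 67.2 yaw(deg) -69.9 yel [499.16990926 204.9524121 ]
cap [ 0.69759965 -0.1607843   0.07264599] 21
[ 0.68117276 -0.17508051  0.01608388] [ 0.71349356 -0.14450135  0.07699627]
```

View pics/topz.png

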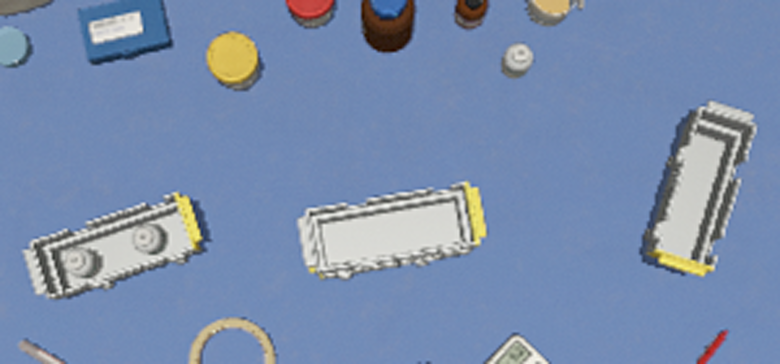

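View pics/scz.png

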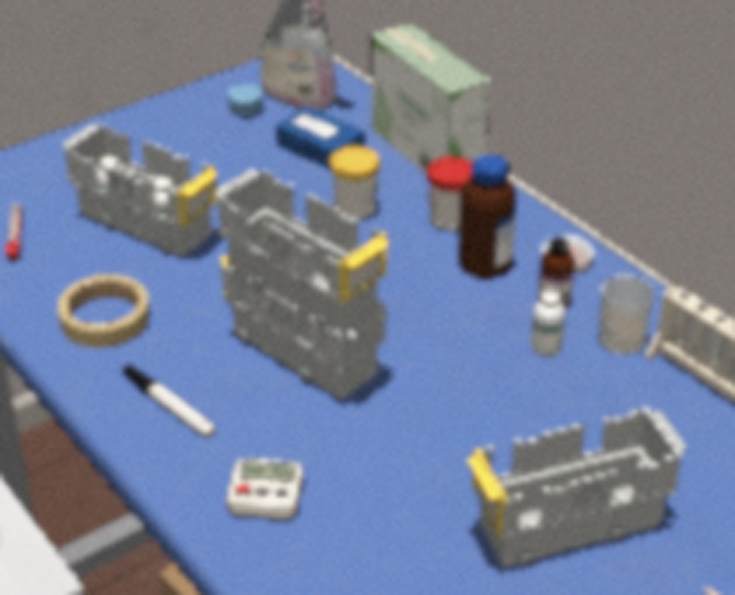

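```bash
cat >> h.py <<'E'
def yawpose(yaw):  # tool down, tool x at yaw deg
    y=np.deg2rad(yaw);c,s=np.cos(y),np.sin(y)
    return np.array([[c,s,0],[s,-c,0],[0,0,-1.]])
def go(pos,yaw):
    st=sensors.observe();R0=R.from_rotvec(st["ee_rot"]).as_matrix()
    d=R0.T@(np.array(pos)-st["position"])*100
    w=R.from_matrix(R0.T@yawpose(yaw)).as_rotvec(degrees=True)
    cur=np.rad2deg(np.arctan2(R0[1,0],R0[0,0]))
    print("t %.2f pos %s yaw %.2f tilt %s F %s w %.3f q7 %.2f"%(st["clock"],np.round(st["position"],4),cur,np.round(R0[2,:2],4),np.round(st["force"],1),st["width"],st["joints"][6]))
    print('"tx":%.2f,"ty":%.2f,"tz":%.2f,"wx":%.2f,"wy":%.2f,"wz":%.2f'%(*d,*w),"dist %.1fmm rows %.1f/%.1f"%(np.linalg.norm(d)*10,np.linalg.norm(d)/4.17,np.linalg.norm(w)/7.16))
E
python3 -c "
from h import *
go((.487,-.017,.34),100.8)"
```

```text
t 0.15 pos [0.2281 0.5815 0.2401] yaw 158.58 tilt [-0.0001 -0.0012] F [0.9 0.4 0.7] w 1.000 q7 -0.08
"tx":-45.96,"ty":-46.27,"tz":-9.93,"wx":-0.06,"wy":0.04,"wz":57.78 dist 659.7mm rows 15.8/8.1
```

```bash
python3 -m handwheel '[{"tx":-20,"ty":-20,"tz":-9.9,"wz":25},{"tx":-46,"ty":-46.3,"tz":-9.9,"wz":57.8},{"tx":-46,"ty":-46.3,"tz":-9.9,"wz":57.8},{"tx":-46,"ty":-46.3,"tz":-9.9,"wz":57.8},{"tx":-46,"ty":-46.3,"tz":-9.9,"wz":57.8},{"tx":-46,"ty":-46.3,"tz":-9.9,"wz":57.8},{"tx":-46,"ty":-46.3,"tz":-9.9,"wz":57.8},{"tx":-46,"ty":-46.3,"tz":-9.9,"wz":57.8},{"tx":-46,"ty":-46.3,"tz":-9.9,"wz":57.8},{"tx":-46,"ty":-46.3,"tz":-9.9,"wz":57.8},{"tx":-46,"ty":-46.3,"tz":-9.9,"wz":57.8},{"tx":-46,"ty":-46.3,"tz":-9.9,"wz":57.8}]'; python3 -c "
from h import *
go((.487,-.017,.34),100.8)"
```

```text
t 0.15 pos [0.2281 0.5815 0.2401] yaw 158.58 tilt [-0.0001 -0.0012] F [0.9 0.4 0.7] w 1.000 q7 -0.08
"tx":-45.96,"ty":-46.27,"tz":-9.93,"wx":-0.06,"wy":0.04,"wz":57.78 dist 659.7mm rows 15.8/8.1invalid input
```

```bash
python3 -m handwheel '[{"tx":-20,"ty":-20,"tz":-9.9,"wx":0,"wy":0,"wz":25,"claw":1},{"tx":-20,"ty":-20,"tz":-9.9,"wx":0,"wy":0,"wz":25,"claw":1}]'; python3 -m handwheel --help | head -20
```

```text
clock: 0.32
position: [0.2582, 0.5097, 0.2668]
ee_rot: [-0.966, -2.988, 0.004]
force: [0.8, -1.0, 0.4]
width: 0.997invalid input: not JSON, or not a number
```

```bash
python3 -c "
from h import *
go((.487,-.017,.34),100.8)"
```

```text
t 0.32 pos [0.2582 0.5097 0.2668] yaw 144.18 tilt [ 0.0001 -0.003 ] F [ 0.8 -1.   0.4] w 0.997 q7 -0.22
"tx":-49.37,"ty":-29.34,"tz":-7.24,"wx":-0.16,"wy":0.06,"wz":43.38 dist 578.9mm rows 13.9/6.1
```

```bash
python3 -m handwheel '[{"tx":-49.4,"ty":-29.3,"tz":-7.2,"wx":0,"wy":0,"wz":43.4,"claw":1},{"tx":-49.4,"ty":-29.3,"tz":-7.2,"wx":0,"wy":0,"wz":43.4,"claw":1},{"tx":-49.4,"ty":-29.3,"tz":-7.2,"wx":0,"wy":0,"wz":43.4,"claw":1},{"tx":-49.4,"ty":-29.3,"tz":-7.2,"wx":0,"wy":0,"wz":43.4,"claw":1},{"tx":-49.4,"ty":-29.3,"tz":-7.2,"wx":0,"wy":0,"wz":43.4,"claw":1},{"tx":-49.4,"ty":-29.3,"tz":-7.2,"wx":0,"wy":0,"wz":43.4,"claw":1},{"tx":-49.4,"ty":-29.3,"tz":-7.2,"wx":0,"wy":0,"wz":43.4,"claw":1},{"tx":-49.4,"ty":-29.3,"tz":-7.2,"wx":0,"wy":0,"wz":43.4,"claw":1},{"tx":-49.4,"ty":-29.3,"tz":-7.2,"wx":0,"wy":0,"wz":43.4,"claw":1},{"tx":-49.4,"ty":-29.3,"tz":-7.2,"wx":0,"wy":0,"wz":43.4,"claw":1},{"tx":-49.4,"ty":-29.3,"tz":-7.2,"wx":0,"wy":0,"wz":43.4,"claw":1},{"tx":-49.4,"ty":-29.3,"tz":-7.2,"wx":0,"wy":0,"wz":43.4,"claw":1}]'; python3 -c "
from h import *
go((.487,-.017,.34),100.8)"
```

```text
clock: 1.32
position: [0.4583, 0.053, 0.3308]
ee_rot: [-2.001, -2.422, -0.001]
force: [1.0, 1.2, 0.4]
width: 0.999
t 1.32 pos [0.4583 0.053  0.3308] yaw 100.87 tilt [0.0005 0.0004] F [1.  1.2 0.4] w 0.999 q7 0.02
"tx":-7.42,"ty":1.50,"tz":-0.92,"wx":0.02,"wy":-0.03,"wz":0.07 dist 76.2mm rows 1.8/0.0
```

```bash
python3 -m handwheel '[{"tx":-7.4,"ty":1.5,"tz":-0.9,"wx":0,"wy":0,"wz":0,"claw":1},{"tx":-7.4,"ty":1.5,"tz":-0.9,"wx":0,"wy":0,"wz":0,"claw":1},{"tx":-7.4,"ty":1.5,"tz":-0.9,"wx":0,"wy":0,"wz":0,"claw":1},{"tx":-7.4,"ty":1.5,"tz":-0.9,"wx":0,"wy":0,"wz":0,"claw":1}]'; cat >> h.py <<'E'
def fit(W,im,zlo,zhi,xy=None,r=.13,name=""):
    w=W.reshape(-1,3);c=im.reshape(-1,3).astype(int)
    m=(w[:,2]>zlo)&(w[:,2]<zhi)
    if xy is not None: m&=np.hypot(w[:,0]-xy[0],w[:,1]-xy[1])<r
    P=w[m];c=c[m]; yel=(c[:,2]-c[:,0]>80)
    (cx,cy),(a,b),ang=cv2.minAreaRect((P[:,:2]*1000).astype(np.float32))
    if a<b:a,b=b,a;ang+=90
    ang=np.deg2rad(ang);y=P[yel,:2].mean(0)*1000
    if np.dot(y-[cx,cy],[np.cos(ang),np.sin(ang)])<0: ang+=np.pi
    print(name,"n",m.sum(),"z90 %.4f"%np.percentile(P[:,2],90),"centre %.1f %.1f size %.1f %.1f yaw %.2f"%(cx,cy,a,b,(np.rad2deg(ang)+180)%360-180),"yel",y)
    return P
E
python3 - <<'E'
from h import *
im,d,W,K,T=grab("wrist","w1.png");np.savez("pics/w1.npz",im=im,d=d,W=W,K=K,T=T)
go((.487,-.017,.34),100.8)
fit(W,im,.165,.2,(.487,-.017),name="top"); fit(W,im,.172,.19,(.487,-.017),name="top")
E
```

```text
clock: 1.65
position: [0.4871, -0.0169, 0.3395]
ee_rot: [2.007, 2.417, -0.0]
force: [0.2, 1.5, -1.1]
width: 0.998
t 1.70 pos [ 0.4867 -0.0151  0.3392] yaw 100.77 tilt [ 0.0002 -0.0006] F [-0.5  0.9 -0.2] w 1.002 q7 0.22
"tx":-0.20,"ty":-0.01,"tz":-0.08,"wx":-0.03,"wy":-0.01,"wz":-0.03 dist 2.1mm rows 0.1/0.0
top n 2651 z90 0.1810 centre 485.2 -12.1 size 177.5 66.1 yaw 100.84 yel [nan nan]
top n 2199 z90 0.1811 centre 485.1 -12.0 size 177.4 66.1 yaw 100.84 yel [nan nan]h.py:40: RuntimeWarning: Mean of empty slice.
  ang=np.deg2rad(ang);y=P[yel,:2].mean(0)*1000
  ret = um.true_divide(
```

View pics/w1.png

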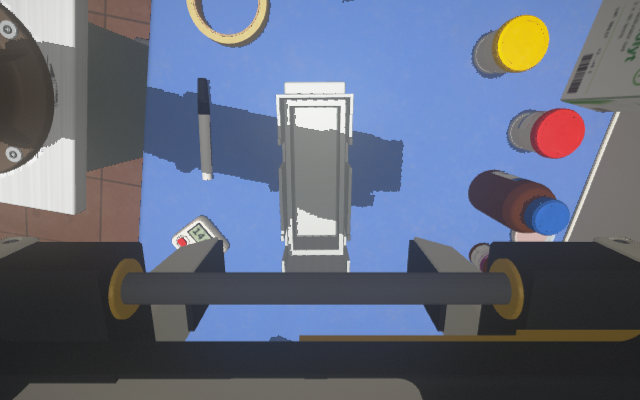

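The wrist view shows the stacked tote at columns 278-352, square to the jaws. Its grey end is at row 85, and the bar hides its yellow end. The reconstructed centre is (486.4, -18.2) mm against (487.4, -17.4) mm from the top camera, so they agree.

```bash
python3 -c "
from h import *
vision.get_image('wrist')
go((.487,-.0178,.164),100.8)"
```

```text
t 1.75 pos [ 0.4865 -0.014   0.3391] yaw 100.89 tilt [ 0.0005 -0.0008] F [ 0.4 -0.1 -1. ] w 1.000 q7 0.22
"tx":-0.39,"ty":-0.00,"tz":17.51,"wx":-0.05,"wy":-0.03,"wz":0.09 dist 175.1mm rows 4.2/0.0
```

```bash
python3 -m handwheel '[{"tx":-0.4,"ty":0,"tz":4,"wx":0,"wy":0,"wz":0,"claw":1},{"tx":-0.4,"ty":0,"tz":8,"wx":0,"wy":0,"wz":0,"claw":1},{"tx":-0.4,"ty":0,"tz":12,"wx":0,"wy":0,"wz":0,"claw":1},{"tx":-0.4,"ty":0,"tz":15,"wx":0,"wy":0,"wz":0,"claw":1},{"tx":-0.4,"ty":0,"tz":16.8,"wx":0,"wy":0,"wz":0,"claw":1},{"tx":-0.4,"ty":0,"tz":17.5,"wx":0,"wy":0,"wz":0,"claw":1},{"tx":-0.4,"ty":0,"tz":17.5,"wx":0,"wy":0,"wz":0,"claw":1}]';python3 -c "
from h import *
vision.get_image('wrist')
go((.487,-.0178,.164),100.8)"
```

```text
clock: 2.33
position: [0.4864, -0.0174, 0.1631]
ee_rot: [-1.997, -2.422, 0.003]
force: [-0.3, 0.7, -1.0]
width: 1.0
t 2.38 pos [ 0.4874 -0.0177  0.1644] yaw 100.95 tilt [ 0.0003 -0.0011] F [ 0.   0.5 -0.1] w 1.001 q7 0.38
"tx":-0.00,"ty":-0.04,"tz":0.04,"wx":-0.06,"wy":-0.01,"wz":0.15 dist 0.6mm rows 0.0/0.0
```

```bash
python3 -m handwheel '[{"tx":0,"ty":0,"tz":0,"wx":0,"wy":0,"wz":0,"claw":0.6},{"tx":0,"ty":0,"tz":0,"wx":0,"wy":0,"wz":0,"claw":0.6},{"tx":0,"ty":0,"tz":0,"wx":0,"wy":0,"wz":0,"claw":0.6},{"tx":0,"ty":0,"tz":0,"wx":0,"wy":0,"wz":0,"claw":0.6},{"tx":0,"ty":0,"tz":0,"wx":0,"wy":0,"wz":0,"claw":0.6},{"tx":0,"ty":0,"tz":0,"wx":0,"wy":0,"wz":0,"claw":0.6}]' 20
```

```text
clock: 2.88
position: [0.4879, -0.0187, 0.165]
ee_rot: [2.001, 2.421, 0.001]
force: [-1.5, -0.8, 4.4]
width: 0.716
```

Width 0.716 is 66 mm, so the tote is gripped. Lifting.

```bash
python3 -m handwheel '[{"tx":0,"ty":0,"tz":-0.5,"wx":0,"wy":0,"wz":0,"claw":0.6},{"tx":0,"ty":0,"tz":-1.5,"wx":0,"wy":0,"wz":0,"claw":0.6},{"tx":0,"ty":0,"tz":-3,"wx":0,"wy":0,"wz":0,"claw":0.6},{"tx":0,"ty":0,"tz":-6,"wx":0,"wy":0,"wz":0,"claw":0.6},{"tx":0,"ty":0,"tz":-10,"wx":0,"wy":0,"wz":0,"claw":0.6},{"tx":0,"ty":0,"tz":-13,"wx":0,"wy":0,"wz":0,"claw":0.6},{"tx":0,"ty":0,"tz":-14,"wx":0,"wy":0,"wz":0,"claw":0.6},{"tx":0,"ty":0,"tz":-14,"wx":0,"wy":0,"wz":0,"claw":0.6}]';python3 - <<'E'
from h import *
im,d,W,K,T=grab("wrist","w2.png");np.savez("pics/w2.npz",im=im,d=d,W=W,K=K,T=T)
im,d,W,K,T=grab("top","t2.png");np.savez("pics/t2.npz",im=im,d=d,W=W,K=K,T=T)
fit(W,im,.08,.105,(.487,-.017),.12,name="low")
go((.546,-.3632,.33),-17.7)
E
```

```text
clock: 3.55
position: [0.489, -0.0189, 0.3074]
ee_rot: [2.0, 2.419, 0.007]
force: [0.2, -0.9, -2.5]
width: 0.721
low n 20 z90 0.0963 centre 461.0 -21.6 size 188.6 24.3 yaw 97.23 yel [447.01821968  64.12906476]
t 3.65 pos [ 0.4871 -0.0185  0.3038] yaw 100.87 tilt [ 0.0004 -0.0006] F [ 0.6 -0.8 -2.9] w 0.724 q7 0.25
"tx":-34.96,"ty":-0.72,"tz":-2.64,"wx":-0.05,"wy":0.02,"wz":118.57 dist 350.7mm rows 8.4/16.6
```

View pics/w2.png

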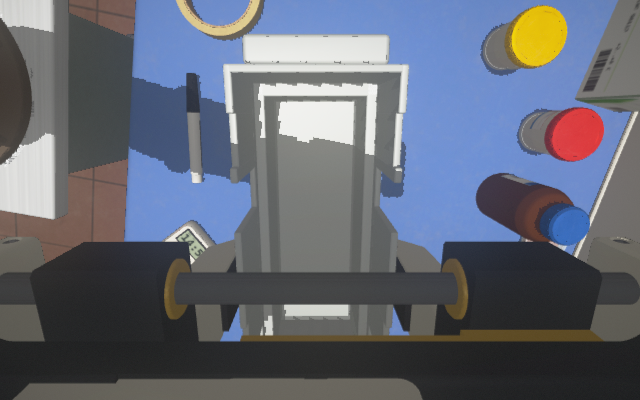

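View pics/t2.png

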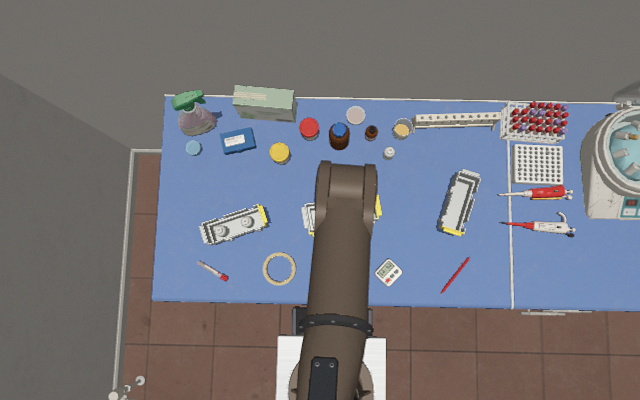

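The tote hangs level in the jaws, with its grey lip at row 36-62. The lower tote's yellow end shows at left in the top view. Next I'll measure the held offset along tool x.

```bash
python3 - <<'E'
from h import *
z=np.load("pics/w2.npz");d=z["d"];he=np.array(vision.camera_model("wrist")["hand_eye"])
Q=cloud(d,z["K"],he); q=Q.reshape(-1,3)
# rim top in tool z: 94-78=16mm behind TCP
m=(abs(q[:,2]+.014)<.008)&(abs(q[:,1])<.045)&(q[:,0]>.03)
print(m.sum(),np.percentile(q[m],[1,50,99],axis=0))
m2=m&(q[:,0]>.07)
print("xmax",np.sort(q[m2,0])[-20:], "z med",np.median(q[m2,2]))
m3=(abs(q[:,1])<.03)&(q[:,0]>.06)&(abs(q[:,2])<.06)
for lo in np.arange(-.03,.06,.01):
    k=m3&(q[:,2]>lo)&(q[:,2]<=lo+.01); 
    if k.sum():print(round(lo,3),k.sum(),np.percentile(q[k,0],[1,50,99]))
for r in range(30,110,4): print(r,np.round(Q[r,315],4))
E
```

```text
9041 [[ 0.04509386 -0.03266123 -0.01667073]
 [ 0.08612989 -0.0003124  -0.01471742]
 [ 0.09610243  0.03238187 -0.00656049]]
xmax [0.0963339  0.09633436 0.09633756 0.09633848 0.0963421  0.09634443
 0.09635237 0.09635344 0.09635631 0.09635636 0.09636135 0.0963622
 0.09636473 0.09637023 0.09638927 0.09640355 0.09642631 0.0964359
 0.09643794 0.09654022] z med -0.014859818516422235
-0.02 6328 [0.07274914 0.08915204 0.09618417]
-0.01 731 [0.06052989 0.08330423 0.08353307]
0.0 678 [0.06068353 0.0833066  0.08347797]
0.01 511 [0.06059793 0.08325199 0.08344489]
0.02 834 [0.06045053 0.07959362 0.08341534]
0.03 2105 [0.06056497 0.07866463 0.08334839]
0.04 250 [0.06021605 0.07311654 0.07731084]
0.05 227 [0.06034526 0.07404456 0.07727384]
30 [ 0.1641 -0.0009  0.3063]
34 [ 0.0961 -0.0003 -0.0137]
38 [ 0.0947 -0.0003 -0.0147]
42 [ 0.0936 -0.0003 -0.0135]
46 [ 0.092  -0.0003 -0.0155]
50 [ 0.0908 -0.0003 -0.0151]
54 [ 0.0894 -0.0003 -0.0155]
58 [ 0.0882 -0.0003 -0.0149]
62 [ 0.087  -0.0003 -0.0144]
66 [ 0.0855 -0.0003 -0.0155]
70 [ 0.0843 -0.0003 -0.0149]
74 [ 0.0834 -0.0003 -0.0097]
78 [ 0.0833 -0.0004  0.0048]
82 [ 0.0833 -0.0004  0.0248]
86 [ 0.082  -0.0004  0.0309]
90 [ 0.0801 -0.0004  0.031 ]
94 [ 0.0783 -0.0004  0.0314]
98 [ 0.0772 -0.0005  0.0528]
102 [ 0.0756 -0.0005  0.0739]
106 [ 0.0733 -0.0005  0.0755]
```

```bash
python3 -c "
from h import *
go((.574,-.110,.40),-17.7)"
```

```text
t 3.65 pos [ 0.4871 -0.0185  0.3038] yaw 100.87 tilt [ 0.0004 -0.0006] F [ 0.6 -0.8 -2.9] w 0.724 q7 0.25
"tx":-10.62,"ty":6.80,"tz":-9.63,"wx":-0.05,"wy":0.02,"wz":118.57 dist 158.7mm rows 3.8/16.6
```

```bash
python3 -m handwheel '[{"tx":-0.5,"ty":0.5,"tz":-1,"wx":0,"wy":0,"wz":3,"claw":0.6},{"tx":-1.5,"ty":1,"tz":-2,"wx":0,"wy":0,"wz":9,"claw":0.6},{"tx":-2.5,"ty":1.5,"tz":-3,"wx":0,"wy":0,"wz":16,"claw":0.6},{"tx":-3.5,"ty":2,"tz":-4,"wx":0,"wy":0,"wz":23,"claw":0.6},{"tx":-4.5,"ty":2.6,"tz":-5,"wx":0,"wy":0,"wz":30,"claw":0.6},{"tx":-5.5,"ty":3.2,"tz":-6,"wx":0,"wy":0,"wz":37,"claw":0.6},{"tx":-6.5,"ty":3.8,"tz":-7,"wx":0,"wy":0,"wz":44,"claw":0.6},{"tx":-7.5,"ty":4.5,"tz":-8,"wx":0,"wy":0,"wz":51,"claw":0.6},{"tx":-8.5,"ty":5.2,"tz":-9,"wx":0,"wy":0,"wz":58,"claw":0.6},{"tx":-9.5,"ty":6,"tz":-9.6,"wx":0,"wy":0,"wz":65,"claw":0.6},{"tx":-10.2,"ty":6.5,"tz":-9.6,"wx":0,"wy":0,"wz":72,"claw":0.6},{"tx":-10.6,"ty":6.8,"tz":-9.6,"wx":0,"wy":0,"wz":79,"claw":0.6}]';python3 -c "
from h import *
go((.574,-.110,.40),-17.7)"
```

```text
clock: 4.65
position: [0.5744, -0.1107, 0.3983]
ee_rot: [3.087, 0.584, -0.005]
force: [-0.1, -0.4, -3.3]
width: 0.717
t 4.65 pos [ 0.5744 -0.1107  0.3983] yaw 21.44 tilt [-0.0032 -0.0004] F [-0.1 -0.4 -3.3] w 0.717 q7 -0.79
"tx":-0.02,"ty":-0.08,"tz":-0.17,"wx":0.04,"wy":0.18,"wz":39.14 dist 1.9mm rows 0.0/5.5
```

```bash
python3 -m handwheel '[{"tx":0,"ty":-0.1,"tz":-0.2,"wx":0,"wy":0,"wz":7,"claw":0.6},{"tx":0,"ty":-0.1,"tz":-0.2,"wx":0,"wy":0,"wz":14,"claw":0.6},{"tx":0,"ty":-0.1,"tz":-0.2,"wx":0,"wy":0,"wz":21,"claw":0.6},{"tx":0,"ty":-0.1,"tz":-0.2,"wx":0,"wy":0,"wz":28,"claw":0.6},{"tx":0,"ty":-0.1,"tz":-0.2,"wx":0,"wy":0,"wz":34,"claw":0.6},{"tx":0,"ty":-0.1,"tz":-0.2,"wx":0,"wy":0,"wz":38,"claw":0.6},{"tx":0,"ty":-0.1,"tz":-0.2,"wx":0,"wy":0,"wz":39.1,"claw":0.6},{"tx":0,"ty":-0.1,"tz":-0.2,"wx":0,"wy":0,"wz":39.1,"claw":0.6},{"tx":0,"ty":-0.1,"tz":-0.2,"wx":0,"wy":0,"wz":39.1,"claw":0.6}]';python3 - <<'E'
from h import *
vision.get_image("top")
im,d,W,K,T=grab("wrist","w3.png");np.savez("pics/w3.npz",im=im,d=d,W=W,K=K,T=T)
fit(W,im,.08,.105,(.546,-.363),.12,name="nest")
fit(W,im,.087,.105,(.546,-.363),.12,name="nest")
go((.546,-.363,.33),-17.7)
he=np.array(vision.camera_model("wrist")["hand_eye"])
Q=cloud(d,K,he); q=Q.reshape(-1,3)
m=(abs(q[:,2]+.014)<.008)&(abs(q[:,1])<.045)&(q[:,0]>.07);print(np.percentile(q[m,0],99))
E
```

```text
clock: 5.4
position: [0.5737, -0.109, 0.4013]
ee_rot: [3.106, -0.468, -0.003]
force: [-0.4, -1.4, -2.8]
width: 0.717
nest n 2594 z90 0.0955 centre 544.7 -363.4 size 188.8 67.9 yaw 162.55 yel [ 460.92196846 -337.07419671]
nest n 1935 z90 0.0957 centre 544.7 -363.4 size 188.8 67.9 yaw 162.55 yel [ 460.92196846 -337.07419671]
t 5.50 pos [ 0.5738 -0.1091  0.4019] yaw -17.16 tilt [-0.0008  0.0001] F [ 0.6 -0.3 -2.1] w 0.716 q7 -1.38
"tx":4.84,"ty":25.08,"tz":7.19,"wx":0.01,"wy":0.04,"wz":0.54 dist 265.4mm rows 6.4/0.1
0.09650377316113615
```

View pics/w3.png

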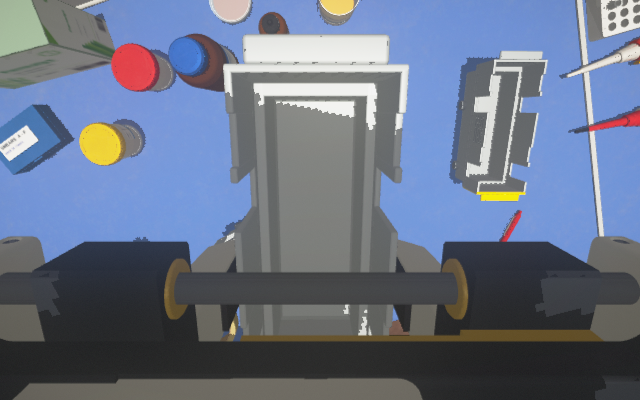

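The lone tote shows at columns 455-545 with its yellow end at the bottom (row 196), the same way as the held one. The two cameras differ by 1.3 mm, so I'll use the mean. Going above it.

```bash
python3 -c "
from h import *
go((.5441,-.3629,.24),-17.55)"
```

```text
t 5.50 pos [ 0.5738 -0.1091  0.4019] yaw -17.16 tilt [-0.0008  0.0001] F [ 0.6 -0.3 -2.1] w 0.716 q7 -1.38
"tx":4.66,"ty":25.13,"tz":16.19,"wx":0.01,"wy":0.04,"wz":0.39 dist 302.6mm rows 7.3/0.1
```

```bash
python3 -m handwheel '[{"tx":0.2,"ty":1,"tz":0,"wx":0,"wy":0,"wz":0.1,"claw":0.6},{"tx":0.8,"ty":4,"tz":1,"wx":0,"wy":0,"wz":0.2,"claw":0.6},{"tx":1.5,"ty":8,"tz":3,"wx":0,"wy":0,"wz":0.3,"claw":0.6},{"tx":2.2,"ty":12,"tz":5,"wx":0,"wy":0,"wz":0.4,"claw":0.6},{"tx":3,"ty":16,"tz":7,"wx":0,"wy":0,"wz":0.4,"claw":0.6},{"tx":3.7,"ty":19.5,"tz":9,"wx":0,"wy":0,"wz":0.4,"claw":0.6},{"tx":4.3,"ty":22.5,"tz":11.5,"wx":0,"wy":0,"wz":0.4,"claw":0.6},{"tx":4.6,"ty":24.5,"tz":14,"wx":0,"wy":0,"wz":0.4,"claw":0.6},{"tx":4.7,"ty":25.1,"tz":15.7,"wx":0,"wy":0,"wz":0.4,"claw":0.6},{"tx":4.7,"ty":25.1,"tz":16.2,"wx":0,"wy":0,"wz":0.4,"claw":0.6},{"tx":4.7,"ty":25.1,"tz":16.2,"wx":0,"wy":0,"wz":0.4,"claw":0.6},{"tx":4.7,"ty":25.1,"tz":16.2,"wx":0,"wy":0,"wz":0.4,"claw":0.6}]';python3 - <<'E'
from h import *
im,d,W,K,T=grab("wrist","w4.png");np.savez("pics/w4.npz",im=im,d=d,W=W,K=K,T=T)
im,d,W,K,T=grab("scene","s4.png");cv2.imwrite("pics/s4z.png",cv2.resize(im[130:320,260:470],None,fx=3,fy=3,interpolation=cv2.INTER_CUBIC))
go((.5441,-.3629,.24),-17.55)
E
```

```text
clock: 6.5
position: [0.5451, -0.3622, 0.2413]
ee_rot: [-3.104, 0.48, -0.001]
force: [0.4, 0.3, -2.3]
width: 0.716
t 6.60 pos [ 0.5457 -0.362   0.242 ] yaw -17.52 tilt [ 0.0023 -0.0001] F [ 0.5  0.8 -2.6] w 0.718 q7 -0.89
"tx":-0.12,"ty":0.13,"tz":0.20,"wx":-0.01,"wy":-0.13,"wz":0.03 dist 2.7mm rows 0.1/0.0
```

View pics/w4.png

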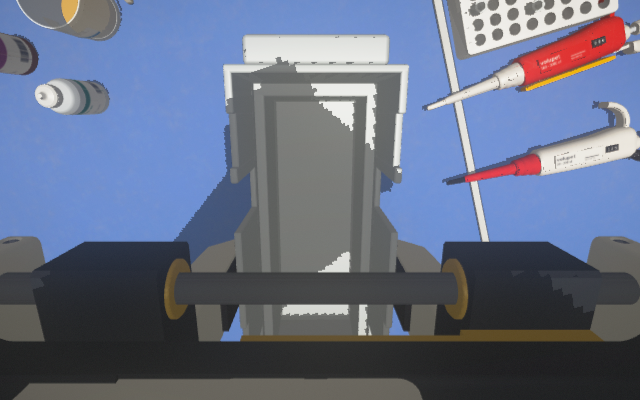

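View pics/s4z.png

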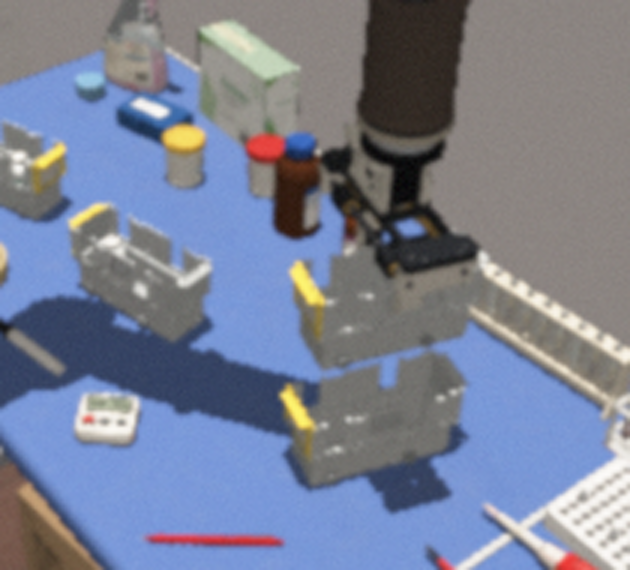

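The held tote sits above the lone one with both yellow ends on the left. I'll correct about 1.5 mm and go down to just above the rim.

```bash
python3 -m handwheel '[{"tx":-0.1,"ty":0.1,"tz":1,"wx":0,"wy":0,"wz":0,"claw":0.6},{"tx":-0.1,"ty":0.1,"tz":2.5,"wx":0,"wy":0,"wz":0,"claw":0.6},{"tx":-0.1,"ty":0.1,"tz":3.8,"wx":0,"wy":0,"wz":0,"claw":0.6},{"tx":-0.1,"ty":0.1,"tz":4.7,"wx":0,"wy":0,"wz":0,"claw":0.6},{"tx":-0.1,"ty":0.1,"tz":5.2,"wx":0,"wy":0,"wz":0,"claw":0.6},{"tx":-0.1,"ty":0.1,"tz":5.2,"wx":0,"wy":0,"wz":0,"claw":0.6}]';python3 - <<'E'
from h import *
for i in range(4):
    vision.get_image("top");go((.5441,-.3629,.13),-17.55)
E
```

```text
clock: 7.1
position: [0.5429, -0.3627, 0.1871]
ee_rot: [-3.104, 0.481, 0.003]
force: [-0.2, -0.3, -1.8]
width: 0.717
t 7.15 pos [ 0.5431 -0.3631  0.188 ] yaw -17.64 tilt [-0.0008 -0.0001] F [ 0.   0.2 -1.9] w 0.721 q7 -0.85
"tx":0.09,"ty":-0.05,"tz":5.80,"wx":-0.01,"wy":0.05,"wz":-0.09 dist 58.0mm rows 1.4/0.0
t 7.20 pos [ 0.5433 -0.3635  0.1887] yaw -17.64 tilt [0.0002 0.0003] F [ 1.3 -0.4 -1.4] w 0.721 q7 -0.85
"tx":0.05,"ty":-0.09,"tz":5.87,"wx":0.02,"wy":-0.01,"wz":-0.09 dist 58.7mm rows 1.4/0.0
t 7.25 pos [ 0.5434 -0.3637  0.189 ] yaw -17.65 tilt [0.0007 0.0004] F [ 0.7 -1.2 -2.1] w 0.711 q7 -0.85
"tx":0.04,"ty":-0.10,"tz":5.90,"wx":0.02,"wy":-0.04,"wz":-0.10 dist 59.0mm rows 1.4/0.0
t 7.30 pos [ 0.5435 -0.3638  0.1891] yaw -17.65 tilt [0.001  0.0005] F [-0.1 -0.6 -1.3] w 0.723 q7 -0.85
"tx":0.03,"ty":-0.11,"tz":5.91,"wx":0.03,"wy":-0.06,"wz":-0.10 dist 59.1mm rows 1.4/0.0
```

```bash
python3 -m handwheel '[{"tx":0.03,"ty":-0.08,"tz":0.7,"wx":0,"wy":0,"wz":0,"claw":0.6},{"tx":0.03,"ty":-0.08,"tz":1.4,"wx":0,"wy":0,"wz":0,"claw":0.6},{"tx":0.03,"ty":-0.08,"tz":2,"wx":0,"wy":0,"wz":0,"claw":0.6},{"tx":0.03,"ty":-0.08,"tz":2.5,"wx":0,"wy":0,"wz":0,"claw":0.6},{"tx":0.03,"ty":-0.08,"tz":3,"wx":0,"wy":0,"wz":0,"claw":0.6},{"tx":0.03,"ty":-0.08,"tz":3,"wx":0,"wy":0,"wz":0,"claw":0.6}]';python3 - <<'E'
from h import *
for i in range(2):
    vision.get_image("scene");go((.5441,-.3629,.13),-17.55)
E
```

```text
clock: 7.8
position: [0.5433, -0.3622, 0.157]
ee_rot: [-3.104, 0.482, 0.003]
force: [0.8, 0.4, -1.9]
width: 0.717
t 7.85 pos [ 0.5434 -0.3625  0.1577] yaw -17.65 tilt [-0.0012 -0.0002] F [ 0.2 -1.2 -2.9] w 0.715 q7 -0.83
"tx":0.08,"ty":0.02,"tz":2.77,"wx":-0.01,"wy":0.07,"wz":-0.10 dist 27.7mm rows 0.7/0.0
t 7.90 pos [ 0.5436 -0.3627  0.1582] yaw -17.66 tilt [-0.0004  0.    ] F [ 0.  -0.6 -1.9] w 0.716 q7 -0.83
"tx":0.05,"ty":-0.00,"tz":2.82,"wx":0.00,"wy":0.02,"wz":-0.11 dist 28.2mm rows 0.7/0.0
```

Now it is 15 mm inside with no contact force. Continuing down.

```bash
python3 -m handwheel '[{"tx":0.04,"ty":0,"tz":0.5,"wx":0,"wy":0,"wz":0,"claw":0.6},{"tx":0.04,"ty":0,"tz":1,"wx":0,"wy":0,"wz":0,"claw":0.6},{"tx":0.04,"ty":0,"tz":1.5,"wx":0,"wy":0,"wz":0,"claw":0.6},{"tx":0.04,"ty":0,"tz":2,"wx":0,"wy":0,"wz":0,"claw":0.6},{"tx":0.04,"ty":0,"tz":2.4,"wx":0,"wy":0,"wz":0,"claw":0.6},{"tx":0.04,"ty":0,"tz":2.6,"wx":0,"wy":0,"wz":0,"claw":0.6}]';python3 - <<'E'
from h import *
for i in range(2):
    im,d,W,K,T=grab("scene","s5.png");go((.5441,-.3629,.129),-17.55)
cv2.imwrite("pics/s5z.png",cv2.resize(im[130:320,260:470],None,fx=3,fy=3,interpolation=cv2.INTER_CUBIC))
E
```

```text
clock: 8.4
position: [0.5438, -0.3626, 0.1315]
ee_rot: [-3.104, 0.482, 0.001]
force: [-0.1, -0.4, -2.0]
width: 0.716
t 8.45 pos [ 0.5438 -0.3625  0.1315] yaw -17.65 tilt [-0.0011 -0.0003] F [-0.2  0.8 -2.5] w 0.717 q7 -0.81
"tx":0.04,"ty":0.03,"tz":0.25,"wx":-0.02,"wy":0.06,"wz":-0.10 dist 2.5mm rows 0.1/0.0
t 8.50 pos [ 0.5439 -0.3627  0.1319] yaw -17.65 tilt [-0.0008 -0.0002] F [-0.6 -0.  -2.8] w 0.719 q7 -0.81
"tx":0.03,"ty":0.02,"tz":0.29,"wx":-0.01,"wy":0.04,"wz":-0.10 dist 2.9mm rows 0.1/0.0
```

View pics/s5z.png

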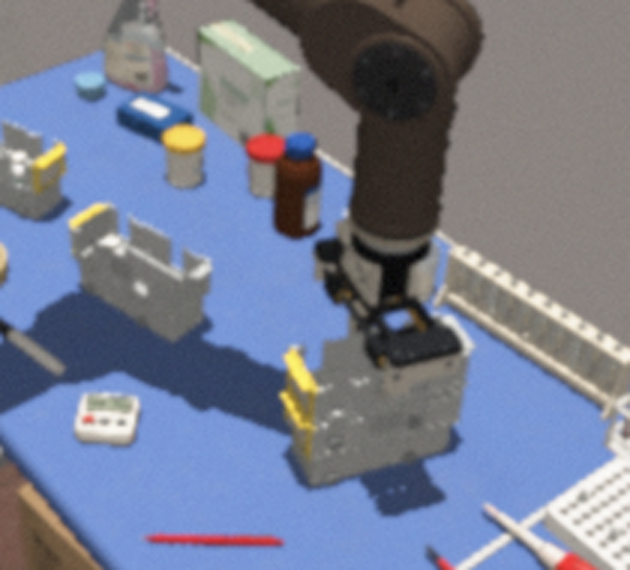

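Nearly home, with a weight reading of about 2.5 N and no contact yet. I'll lower it 3 mm more.

```bash
python3 -m handwheel '[{"tx":0,"ty":0,"tz":0.1,"wx":0,"wy":0,"wz":0,"claw":0.6},{"tx":0,"ty":0,"tz":0.2,"wx":0,"wy":0,"wz":0,"claw":0.6},{"tx":0,"ty":0,"tz":0.3,"wx":0,"wy":0,"wz":0,"claw":0.6},{"tx":0,"ty":0,"tz":0.35,"wx":0,"wy":0,"wz":0,"claw":0.6}]';python3 - <<'E'
from h import *
vision.get_image("scene");go((.5441,-.3629,.129),-17.55)
E
```

```text
clock: 8.83
position: [0.5442, -0.3631, 0.1292]
ee_rot: [3.104, -0.482, 0.001]
force: [0.0, 0.5, 3.1]
width: 0.716
t 8.88 pos [ 0.5442 -0.3631  0.1292] yaw -17.65 tilt [0.0006 0.0002] F [0. 0. 1.] w 0.717 q7 -0.81
"tx":-0.02,"ty":-0.01,"tz":0.02,"wx":0.01,"wy":-0.03,"wz":-0.10 dist 0.3mm rows 0.0/0.0
```

It seated at the expected height and the force changed sign. Release and lift away.

```bash
python3 -m handwheel '[{"tx":0,"ty":0,"tz":0,"wx":0,"wy":0,"wz":0,"claw":0.95},{"tx":0,"ty":0,"tz":0,"wx":0,"wy":0,"wz":0,"claw":0.95},{"tx":0,"ty":0,"tz":0,"wx":0,"wy":0,"wz":0,"claw":0.95},{"tx":0,"ty":0,"tz":0,"wx":0,"wy":0,"wz":0,"claw":0.95},{"tx":0,"ty":0,"tz":-1,"wx":0,"wy":0,"wz":0,"claw":0.95},{"tx":0,"ty":0,"tz":-4,"wx":0,"wy":0,"wz":0,"claw":0.95},{"tx":0,"ty":0,"tz":-8,"wx":0,"wy":0,"wz":0,"claw":0.95},{"tx":0,"ty":0,"tz":-12,"wx":0,"wy":0,"wz":0,"claw":0.95},{"tx":0,"ty":0,"tz":-14,"wx":0,"wy":0,"wz":0,"claw":0.95},{"tx":0,"ty":0,"tz":-14,"wx":0,"wy":0,"wz":0,"claw":0.95}]';python3 - <<'E'
from h import *
im,d,W,K,T=grab("top","t6.png");np.savez("pics/t6.npz",im=im,d=d,W=W,K=K,T=T)
fit(W,im,.08,.105,(.487,-.017),.12,name="low")
fit(W,im,.08,.105,(.4695,.2874),.12,name="full")
im,d,W,K,T=grab("wrist","w6.png");np.savez("pics/w6.npz",im=im,d=d,W=W,K=K,T=T)
fit(W,im,.13,.16,(.546,-.363),.12,name="nested")
fit(W,im,.08,.103,(.546,-.363),.12,name="nestbase")
w=np.load("pics/t6.npz")["W"][140:165,380:398].reshape(-1,3)
m=w[:,2]>.066;print("cap",w[m].mean(0),m.sum())
go((.698,-.16,.2),30)
E
```

```text
clock: 9.72
position: [0.5451, -0.3652, 0.2753]
ee_rot: [3.1, -0.482, 0.012]
force: [-1.1, -0.5, -0.6]
width: 0.951
low n 307 z90 0.0961 centre 486.9 -18.1 size 190.0 66.8 yaw 101.04 yel [469.10280612  69.00471889]
full n 339 z90 0.0958 centre 469.3 287.4 size 189.5 67.4 yaw -69.85 yel [498.50284218 204.59880339]
nested n 2786 z90 0.1450 centre 558.3 -367.1 size 163.7 66.2 yaw 162.30 yel [nan nan]
nestbase n 3517 z90 0.0998 centre 545.3 -363.1 size 165.0 60.7 yaw 162.27 yel [nan nan]
cap [ 0.69770173 -0.16044286  0.07112729] 34
t 9.82 pos [ 0.5443 -0.3631  0.2702] yaw -17.65 tilt [0.002  0.0001] F [-0.1  0.3 -0.9] w 0.947 q7 -0.91
"tx":8.48,"ty":-24.02,"tz":7.04,"wx":0.05,"wy":-0.11,"wz":-47.65 dist 264.3mm rows 6.3/6.7h.py:40: RuntimeWarning: Mean of empty slice.
  ang=np.deg2rad(ang);y=P[yel,:2].mean(0)*1000
  ret = um.true_divide(
```

View pics/t6.png

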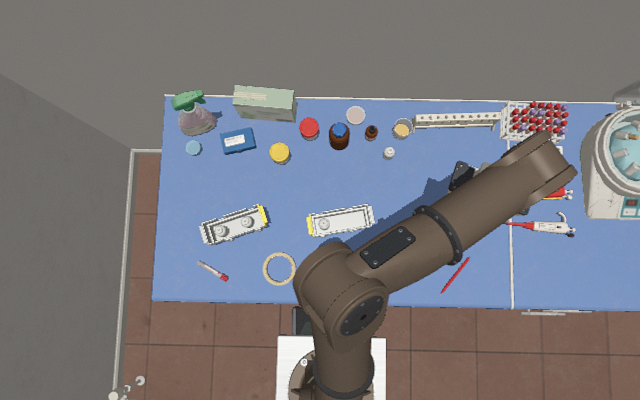

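View pics/w6.png

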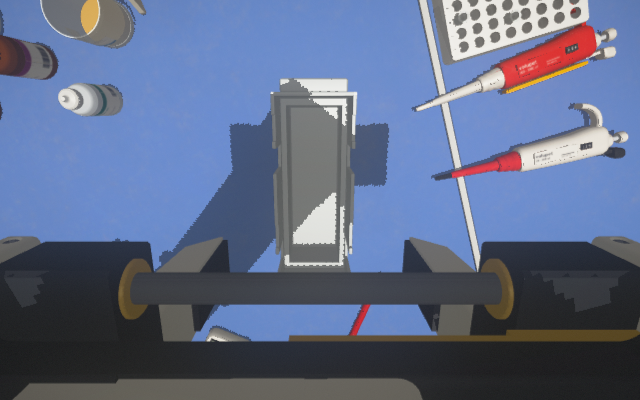

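The nested rim is at 0.145 m (0.144 expected), and the tote sits squarely in the base. Next is the spare bottle, at (0.6977, -0.1604).

```bash
python3 -m handwheel '[{"tx":1,"ty":-3,"tz":0,"wx":0,"wy":0,"wz":-7,"claw":0.7},{"tx":2.5,"ty":-7,"tz":0.5,"wx":0,"wy":0,"wz":-14,"claw":0.7},{"tx":3.8,"ty":-11,"tz":1.5,"wx":0,"wy":0,"wz":-21,"claw":0.7},{"tx":5.2,"ty":-15,"tz":3,"wx":0,"wy":0,"wz":-28,"claw":0.7},{"tx":6.5,"ty":-18.5,"tz":4.5,"wx":0,"wy":0,"wz":-35,"claw":0.7},{"tx":7.7,"ty":-21.8,"tz":6,"wx":0,"wy":0,"wz":-42,"claw":0.7},{"tx":8.5,"ty":-24,"tz":7,"wx":0,"wy":0,"wz":-47.6,"claw":0.7},{"tx":8.5,"ty":-24,"tz":7,"wx":0,"wy":0,"wz":-47.6,"claw":0.7},{"tx":8.5,"ty":-24,"tz":7,"wx":0,"wy":0,"wz":-47.6,"claw":0.7},{"tx":8.5,"ty":-24,"tz":7,"wx":0,"wy":0,"wz":-47.6,"claw":0.7}]';python3 - <<'E'
from h import *
im,d,W,K,T=grab("top","t7.png");np.savez("pics/t7.npz",im=im,d=d,W=W,K=K,T=T)
cv2.imwrite("pics/t7z.png",cv2.resize(im[80:270,190:500],None,fx=2.5,fy=2.5,interpolation=cv2.INTER_CUBIC))
w=W[195:240,300:380].reshape(-1,3);m=(w[:,2]>.066)&(w[:,2]<.084)&(np.hypot(w[:,0]-.487,w[:,1]+.018)<.07);print("lowcap",w[m].mean(0),m.sum())
im,d,W,K,T=grab("wrist","w7.png");np.savez("pics/w7.npz",im=im,d=d,W=W,K=K,T=T)
w=W.reshape(-1,3);m=(w[:,2]>.066)&(w[:,2]<.085)&(np.hypot(w[:,0]-.697,w[:,1]+.16)<.025);print(m.sum(),w[m].mean(0) if m.any() else 0, w[m].min(0), w[m].max(0))
go((.6975,-.1602,.053),30)
E
```

```text
clock: 10.65
position: [0.6969, -0.1607, 0.1981]
ee_rot: [3.036, 0.809, -0.003]
force: [0.7, -1.5, 0.6]
width: 0.702
lowcap [nan nan nan] 0
468 [ 0.69770501 -0.16072336  0.07222663] [ 0.68698029 -0.17103056  0.06642315] [ 0.70708016 -0.15099659  0.07898521]
t 10.75 pos [ 0.6969 -0.1618  0.1992] yaw 29.75 tilt [-0.0008  0.0006] F [ 0.5 -0.   0.1] w 0.704 q7 -0.52
"tx":0.14,"ty":-0.12,"tz":14.62,"wx":0.04,"wy":0.05,"wz":-0.25 dist 146.2mm rows 3.5/0.0<stdin>:4: RuntimeWarning: Mean of empty slice.
  ret = um.true_divide(
```

View pics/t7z.png

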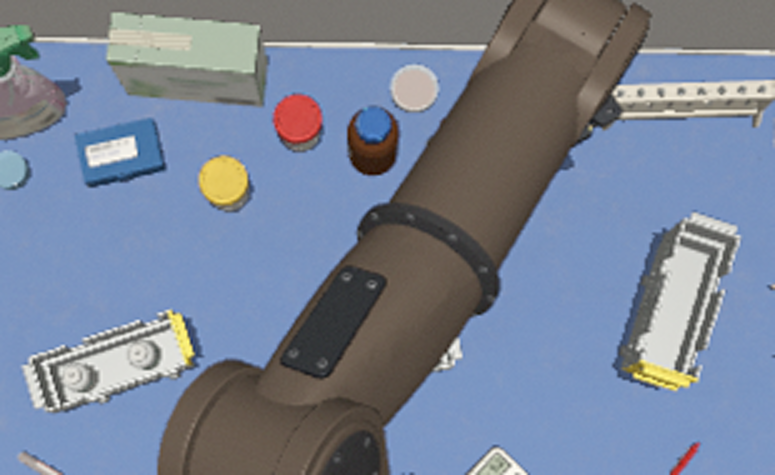

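View pics/w7.png

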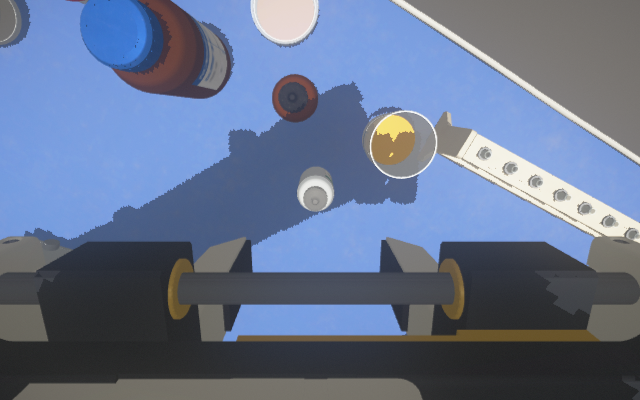

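The bottle cap is at (315,195), between the jaws, with the stain bottle at (293,97) and the beaker at (403,143). I'll check the heights of the neighbours under the gripper body.

```bash
python3 - <<'E'
from h import *
z=np.load("pics/w7.npz");W=z["W"]
M=yawpose(29.75);q=(W-np.array([.6975,-.1602,0]))@M; q[...,2]=W[...,2]
for n,(u0,v0,u1,v1) in dict(beaker=(362,105,440,180),stain=(270,70,320,125),amber=(80,0,235,100)).items():
    p=q[v0:v1,u0:u1].reshape(-1,3);p=p[p[:,2]>.02]
    print(n,np.round(np.percentile(p,[1,99],axis=0),3))
p=q.reshape(-1,3);k=(abs(p[:,0])<.045)&(abs(p[:,1])<.1)&(p[:,2]>.02)&(p[:,2]<.15)
print(k.sum(),np.percentile(p[k],[0,50,100],axis=0))
E
```

```text
beaker [[0.017 0.044 0.02 ]
 [0.068 0.112 0.069]]
stain [[ 0.062 -0.032  0.056]
 [ 0.096  0.002  0.088]]
amber [[ 0.082 -0.126  0.026]
 [ 0.134 -0.078  0.14 ]]
2542 [[-0.01673328 -0.01521619  0.02002304]
 [ 0.01711452  0.0443292   0.05606812]
 [ 0.04496871  0.0975747   0.07898521]]
```

```bash
python3 -m handwheel '[{"tx":0.1,"ty":-0.1,"tz":2,"wx":0,"wy":0,"wz":0,"claw":0.6},{"tx":0.1,"ty":-0.1,"tz":6,"wx":0,"wy":0,"wz":0,"claw":0.6},{"tx":0.1,"ty":-0.1,"tz":10,"wx":0,"wy":0,"wz":0,"claw":0.6},{"tx":0.1,"ty":-0.1,"tz":13,"wx":0,"wy":0,"wz":0,"claw":0.6},{"tx":0.1,"ty":-0.1,"tz":14.6,"wx":0,"wy":0,"wz":0,"claw":0.6},{"tx":0.1,"ty":-0.1,"tz":14.6,"wx":0,"wy":0,"wz":0,"claw":0.6},{"tx":0.1,"ty":-0.1,"tz":14.6,"wx":0,"wy":0,"wz":0,"claw":0.6}]';python3 - <<'E'
from h import *
vision.get_image("wrist");vision.get_image("wrist")
go((.6975,-.1604,.053),30)
E
```

```text
clock: 11.33
position: [0.6975, -0.1598, 0.0531]
ee_rot: [3.035, 0.809, -0.002]
force: [-0.4, 0.1, 1.0]
width: 0.598
t 11.43 pos [ 0.6991 -0.1599  0.0552] yaw 29.88 tilt [0.0019 0.0024] F [ 0.7 -0.6  1. ] w 0.598 q7 -0.45
"tx":-0.16,"ty":-0.04,"tz":0.22,"wx":0.14,"wy":-0.11,"wz":-0.12 dist 2.7mm rows 0.1/0.0
```

```bash
python3 -m handwheel '[{"tx":-0.1,"ty":0,"tz":0.2,"wx":0,"wy":0,"wz":0,"claw":0.3},{"tx":-0.1,"ty":0,"tz":0.2,"wx":0,"wy":0,"wz":0,"claw":0.25},{"tx":-0.1,"ty":0,"tz":0.2,"wx":0,"wy":0,"wz":0,"claw":0.25},{"tx":-0.1,"ty":0,"tz":0.2,"wx":0,"wy":0,"wz":0,"claw":0.25},{"tx":-0.1,"ty":0,"tz":0.2,"wx":0,"wy":0,"wz":0,"claw":0.25},{"tx":-0.1,"ty":0,"tz":0.2,"wx":0,"wy":0,"wz":0,"claw":0.25}]' 10
```

```text
clock: 11.93
position: [0.6977, -0.1591, 0.0515]
ee_rot: [3.035, 0.812, 0.001]
force: [-0.8, 0.2, 4.5]
width: 0.351
```

```bash
python3 -m handwheel '[{"tx":0,"ty":0,"tz":-0.5,"wx":0,"wy":0,"wz":0,"claw":0.25},{"tx":0,"ty":0,"tz":-2,"wx":0,"wy":0,"wz":0,"claw":0.25},{"tx":0,"ty":0,"tz":-5,"wx":0,"wy":0,"wz":0,"claw":0.25},{"tx":0,"ty":0,"tz":-9,"wx":0,"wy":0,"wz":0,"claw":0.25},{"tx":0,"ty":0,"tz":-13,"wx":0,"wy":0,"wz":0,"claw":0.25},{"tx":0,"ty":0,"tz":-16.5,"wx":0,"wy":0,"wz":0,"claw":0.25},{"tx":0,"ty":0,"tz":-18.5,"wx":0,"wy":0,"wz":0,"claw":0.25},{"tx":0,"ty":0,"tz":-19,"wx":0,"wy":0,"wz":0,"claw":0.25}]';python3 - <<'E'
from h import *
go((.4936,-.0525,.25),11)
E
```

```text
clock: 12.6
position: [0.6988, -0.1603, 0.2473]
ee_rot: [3.031, 0.81, 0.01]
force: [0.2, -1.0, 0.6]
width: 0.352
t 12.60 pos [ 0.6988 -0.1603  0.2473] yaw 29.93 tilt [0.0054 0.0053] F [ 0.2 -1.   0.6] w 0.352 q7 -0.54
"tx":-12.40,"ty":-19.58,"tz":-0.44,"wx":0.25,"wy":-0.35,"wz":18.93 dist 231.8mm rows 5.6/2.6
```

```bash
python3 -m handwheel '[{"tx":-0.7,"ty":-1.1,"tz":0,"wx":0,"wy":0,"wz":1,"claw":0.25},{"tx":-2,"ty":-3.5,"tz":0,"wx":0,"wy":0,"wz":4,"claw":0.25},{"tx":-4,"ty":-6.5,"tz":0,"wx":0,"wy":0,"wz":7,"claw":0.25},{"tx":-6.2,"ty":-9.8,"tz":0,"wx":0,"wy":0,"wz":10,"claw":0.25},{"tx":-8.3,"ty":-13,"tz":0,"wx":0,"wy":0,"wz":13,"claw":0.25},{"tx":-10.3,"ty":-16.3,"tz":0,"wx":0,"wy":0,"wz":16,"claw":0.25},{"tx":-11.8,"ty":-18.5,"tz":0,"wx":0,"wy":0,"wz":18.5,"claw":0.25},{"tx":-12.4,"ty":-19.6,"tz":0,"wx":0,"wy":0,"wz":19,"claw":0.25},{"tx":-12.4,"ty":-19.6,"tz":0,"wx":0,"wy":0,"wz":19,"claw":0.25},{"tx":-12.4,"ty":-19.6,"tz":0,"wx":0,"wy":0,"wz":19,"claw":0.25},{"tx":-12.4,"ty":-19.6,"tz":0,"wx":0,"wy":0,"wz":19,"claw":0.25}]';python3 - <<'E'
from h import *
vision.get_image("top")
im,d,W,K,T=grab("wrist","w8.png");np.savez("pics/w8.npz",im=im,d=d,W=W,K=K,T=T)
fit(W,im,.085,.105,(.487,-.018),.12,name="low")
w=W.reshape(-1,3);m=(w[:,2]>.072)&(w[:,2]<.085)&(np.hypot(w[:,0]-.480,w[:,1]-.02)<.035);print(m.sum(),w[m].mean(0) if m.any() else 0, w[m].min(0), w[m].max(0))
go((.4936,-.0525,.25),11)
E
```

```text
clock: 13.52
position: [0.4928, -0.0514, 0.2413]
ee_rot: [3.127, 0.301, 0.002]
force: [0.3, -0.3, -0.1]
width: 0.353
low n 3430 z90 0.0952 centre 486.2 -17.8 size 190.1 66.5 yaw 101.16 yel [470.21990011  68.11506522]
521 [0.47574223 0.02416598 0.07666479] [ 0.44703114 -0.00124087  0.07212429] [0.51375093 0.03863385 0.08470885]
t 13.62 pos [ 0.4929 -0.0519  0.2411] yaw 10.92 tilt [0.0004 0.001 ] F [ 0.5  0.3 -0.1] w 0.350 q7 -1.04
"tx":0.06,"ty":0.08,"tz":-0.89,"wx":0.06,"wy":-0.02,"wz":-0.08 dist 9.0mm rows 0.2/0.0
```

View pics/w8.png

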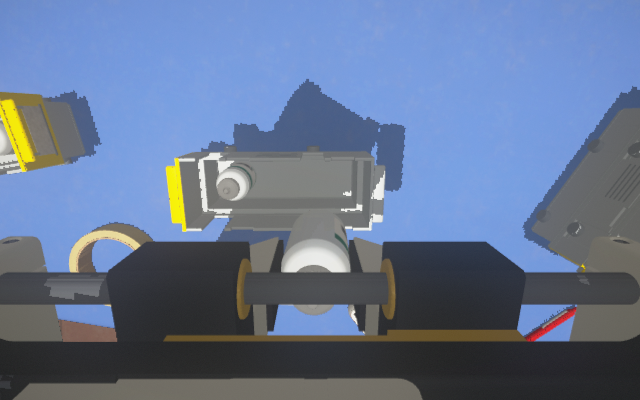

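The lower tote shows the yellow end at (177,190) and oil_low's cap at (228,187). The fit agrees with the top camera. Next I'll locate oil_low along the tote.

```bash
python3 - <<'E'
from h import *
z=np.load("pics/w8.npz");W=z["W"]
p=W[180:196,220:238].reshape(-1,3);p=p[(p[:,2]>.07)];c=p.mean(0);print(c,np.median(p[:,2]),len(p))
C=np.array([.4866,-.018]);u=np.array([np.cos(np.deg2rad(101.1)),np.sin(np.deg2rad(101.1))]);n=np.array([-u[1],u[0]])
print("along",(c[:2]-C)@u,"across",(c[:2]-C)@n)
t=C-.036*u; print("target",t); go((*t,.10),11.1)
E
```

```text
[0.47990123 0.02763138 0.07593481] 0.07577693848466358 276
along 0.04606739739768883 across -0.002211587801940709
target [ 0.49353079 -0.05332654]
t 13.62 pos [ 0.4929 -0.0519  0.2411] yaw 10.92 tilt [0.0004 0.001 ] F [ 0.5  0.3 -0.1] w 0.350 q7 -1.04
"tx":0.03,"ty":0.14,"tz":14.11,"wx":0.06,"wy":-0.02,"wz":-0.18 dist 141.1mm rows 3.4/0.0
```

```bash
python3 -m handwheel '[{"tx":0,"ty":0.1,"tz":2,"wx":0,"wy":0,"wz":0,"claw":0.25},{"tx":0,"ty":0.1,"tz":5,"wx":0,"wy":0,"wz":0,"claw":0.25},{"tx":0,"ty":0.1,"tz":8,"wx":0,"wy":0,"wz":0,"claw":0.25},{"tx":0,"ty":0.1,"tz":11,"wx":0,"wy":0,"wz":0,"claw":0.25},{"tx":0,"ty":0.1,"tz":13.5,"wx":0,"wy":0,"wz":0,"claw":0.25},{"tx":0,"ty":0.1,"tz":15.5,"wx":0,"wy":0,"wz":0,"claw":0.25},{"tx":0,"ty":0.1,"tz":16.5,"wx":0,"wy":0,"wz":0,"claw":0.25},{"tx":0,"ty":0.1,"tz":16.5,"wx":0,"wy":0,"wz":0,"claw":0.25}]';python3 - <<'E'
from h import *
vision.get_image("top");vision.get_image("top")
go((.4935,-.0533,.055),11.1)
E
```

```text
clock: 14.28
position: [0.4915, -0.0529, 0.0741]
ee_rot: [3.127, 0.298, -0.005]
force: [-0.0, -0.9, -0.3]
width: 0.353
t 14.38 pos [ 0.4928 -0.0529  0.0763] yaw 10.90 tilt [0.     0.0006] F [ 0.8  0.1 -0.3] w 0.349 q7 -0.79
"tx":0.06,"ty":0.05,"tz":2.13,"wx":0.03,"wy":-0.00,"wz":-0.20 dist 21.3mm rows 0.5/0.0
```

```bash
python3 -m handwheel '[{"tx":0.05,"ty":0.05,"tz":0.7,"wx":0,"wy":0,"wz":0,"claw":0.25},{"tx":0.05,"ty":0.05,"tz":1.3,"wx":0,"wy":0,"wz":0,"claw":0.25},{"tx":0.05,"ty":0.05,"tz":1.8,"wx":0,"wy":0,"wz":0,"claw":0.25},{"tx":0.05,"ty":0.05,"tz":2,"wx":0,"wy":0,"wz":0,"claw":0.25},{"tx":0.05,"ty":0.05,"tz":2.1,"wx":0,"wy":0,"wz":0,"claw":0.25},{"tx":0.05,"ty":0.05,"tz":2.1,"wx":0,"wy":0,"wz":0,"claw":0.25}]';python3 - <<'E'
from h import *
vision.get_image("top");vision.get_image("top")
go((.4935,-.0533,.055),11.1)
E
```

```text
clock: 14.88
position: [0.4929, -0.0524, 0.055]
ee_rot: [-3.127, -0.3, -0.0]
force: [-0.0, 0.7, -0.1]
width: 0.356
t 14.98 pos [ 0.4929 -0.0525  0.0551] yaw 10.95 tilt [0.0003 0.    ] F [ 0.5 -0.7 -0.3] w 0.350 q7 -0.76
"tx":0.04,"ty":0.09,"tz":0.01,"wx":0.00,"wy":-0.02,"wz":-0.15 dist 1.0mm rows 0.0/0.0
```

```bash
python3 -m handwheel '[{"tx":0,"ty":0,"tz":0.1,"wx":0,"wy":0,"wz":0,"claw":0.25},{"tx":0,"ty":0,"tz":0.15,"wx":0,"wy":0,"wz":0,"claw":0.25},{"tx":0,"ty":0,"tz":0.15,"wx":0,"wy":0,"wz":0,"claw":0.25}]'
```

```text
clock: 15.23
position: [0.4937, -0.0532, 0.0542]
ee_rot: [3.127, 0.299, 0.003]
force: [-0.8, -1.0, 9.2]
width: 0.348
```

Floor contact at the expected height. Release with a small opening and lift out straight.

```bash
python3 -m handwheel '[{"tx":0,"ty":0,"tz":-0.05,"wx":0,"wy":0,"wz":0,"claw":0.42},{"tx":0,"ty":0,"tz":-0.05,"wx":0,"wy":0,"wz":0,"claw":0.42},{"tx":0,"ty":0,"tz":-0.05,"wx":0,"wy":0,"wz":0,"claw":0.42},{"tx":0,"ty":0,"tz":-0.05,"wx":0,"wy":0,"wz":0,"claw":0.42},{"tx":0,"ty":0,"tz":-0.8,"wx":0,"wy":0,"wz":0,"claw":0.45},{"tx":0,"ty":0,"tz":-2,"wx":0,"wy":0,"wz":0,"claw":0.5},{"tx":0,"ty":0,"tz":-4,"wx":0,"wy":0,"wz":0,"claw":0.5},{"tx":0,"ty":0,"tz":-8,"wx":0,"wy":0,"wz":0,"claw":0.6},{"tx":0,"ty":0,"tz":-12,"wx":0,"wy":0,"wz":0,"claw":0.8},{"tx":0,"ty":0,"tz":-16,"wx":0,"wy":0,"wz":0,"claw":1},{"tx":0,"ty":0,"tz":-19,"wx":0,"wy":0,"wz":0,"claw":1},{"tx":0,"ty":0,"tz":-19,"wx":0,"wy":0,"wz":0,"claw":1}]';python3 - <<'E'
from h import *
vision.get_image("top")
im,d,W,K,T=grab("wrist","w9.png");np.savez("pics/w9.npz",im=im,d=d,W=W,K=K,T=T)
fit(W,im,.085,.105,(.487,-.018),.12,name="low")
go((.4693,.2874,.25),110.1)
E
```

```text
clock: 16.23
position: [0.4955, -0.0539, 0.2498]
ee_rot: [-3.127, -0.298, -0.014]
force: [0.2, -0.5, -0.3]
width: 0.813
low n 3438 z90 0.0952 centre 486.1 -18.0 size 189.6 66.3 yaw 101.07 yel [470.11345177  68.09089941]
t 16.33 pos [ 0.4933 -0.0525  0.2452] yaw 10.97 tilt [ 0.0032 -0.0007] F [ 0.3  0.7 -0.9] w 0.903 q7 -1.04
"tx":4.11,"ty":-33.83,"tz":-0.45,"wx":0.13,"wy":-0.17,"wz":-99.13 dist 340.8mm rows 8.2/13.8
```

View pics/w9.png

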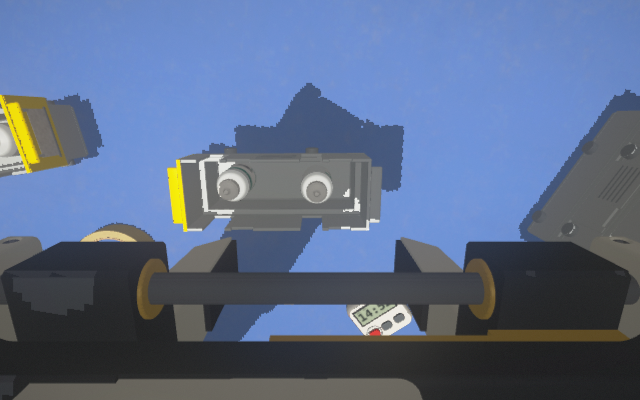

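Both bottles stand upright at (230,187) and (317,187), and the tote hasn't moved. Going to the full tote.

```bash
python3 -m handwheel '[{"tx":0.3,"ty":-2.5,"tz":-0.5,"wx":0,"wy":0,"wz":-7,"claw":1},{"tx":0.6,"ty":-5.5,"tz":-0.5,"wx":0,"wy":0,"wz":-14,"claw":1},{"tx":1,"ty":-8.5,"tz":-0.5,"wx":0,"wy":0,"wz":-21,"claw":1},{"tx":1.4,"ty":-11.5,"tz":-0.5,"wx":0,"wy":0,"wz":-28,"claw":1},{"tx":1.8,"ty":-14.5,"tz":-0.5,"wx":0,"wy":0,"wz":-35,"claw":1},{"tx":2.2,"ty":-17.5,"tz":-0.5,"wx":0,"wy":0,"wz":-42,"claw":1},{"tx":2.6,"ty":-20.5,"tz":-0.5,"wx":0,"wy":0,"wz":-49,"claw":1},{"tx":3,"ty":-23.5,"tz":-0.5,"wx":0,"wy":0,"wz":-56,"claw":1},{"tx":3.4,"ty":-26.5,"tz":-0.5,"wx":0,"wy":0,"wz":-63,"claw":1},{"tx":3.7,"ty":-29.5,"tz":-0.5,"wx":0,"wy":0,"wz":-70,"claw":1},{"tx":4,"ty":-32,"tz":-0.5,"wx":0,"wy":0,"wz":-77,"claw":1},{"tx":4.1,"ty":-33.8,"tz":-0.5,"wx":0,"wy":0,"wz":-84,"claw":1}]';python3 - <<'E'
from h import *
go((.4693,.2874,.25),110.1)
E
```

```text
clock: 17.33
position: [0.4674, 0.2895, 0.2471]
ee_rot: [-2.113, -2.323, 0.004]
force: [0.7, 0.3, 0.1]
width: 1.0
t 17.33 pos [0.4674 0.2895 0.2471] yaw 95.42 tilt [-0.0011 -0.0023] F [0.7 0.3 0.1] w 1.000 q7 -0.36
"tx":-0.22,"ty":0.17,"tz":-0.29,"wx":-0.14,"wy":0.05,"wz":-14.68 dist 4.0mm rows 0.1/2.1
```

```bash
python3 -m handwheel '[{"tx":-0.2,"ty":0.1,"tz":-0.3,"wx":0,"wy":0,"wz":-7,"claw":1},{"tx":-0.2,"ty":0.1,"tz":-0.3,"wx":0,"wy":0,"wz":-13,"claw":1},{"tx":-0.2,"ty":0.1,"tz":-0.3,"wx":0,"wy":0,"wz":-14.7,"claw":1},{"tx":-0.2,"ty":0.1,"tz":-0.3,"wx":0,"wy":0,"wz":-14.7,"claw":1},{"tx":-0.2,"ty":0.1,"tz":-0.3,"wx":0,"wy":0,"wz":-14.7,"claw":1}]';python3 - <<'E'
from h import *
vision.get_image("top")
im,d,W,K,T=grab("wrist","w10.png");np.savez("pics/w10.npz",im=im,d=d,W=W,K=K,T=T)
fit(W,im,.085,.105,(.4693,.2874),.12,name="full(part)")
go((.4693,.2874,.078),110.1)
E
```

```text
clock: 17.75
position: [0.4695, 0.2846, 0.2506]
ee_rot: [-1.812, -2.566, 0.003]
force: [0.1, 0.2, -1.1]
width: 1.0
full(part) n 2483 z90 0.0952 centre 466.2 292.8 size 178.0 66.2 yaw 109.92 yel [nan nan]
t 17.85 pos [0.4697 0.2849 0.2509] yaw 109.55 tilt [-0.0004 -0.0011] F [-0.1  0.4  0.5] w 1.000 q7 -0.13
"tx":0.26,"ty":0.07,"tz":17.29,"wx":-0.07,"wy":0.03,"wz":-0.55 dist 172.9mm rows 4.1/0.1h.py:40: RuntimeWarning: Mean of empty slice.
  ang=np.deg2rad(ang);y=P[yel,:2].mean(0)*1000
  ret = um.true_divide(
```

View pics/w10.png

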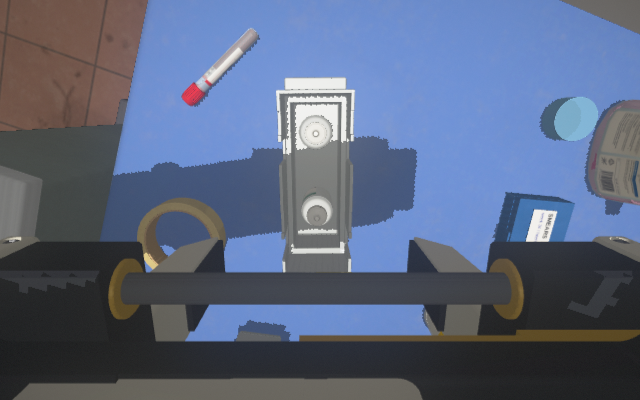

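The full tote is centred at columns 278-352 with its caps at (316,131) and (316,210). The grey end's outer edge gives a centre of (468.3, 287.2), which agrees with the top camera. Descending.

```bash
python3 -m handwheel '[{"tx":0.2,"ty":0.1,"tz":3,"wx":0,"wy":0,"wz":-0.4,"claw":1},{"tx":0.2,"ty":0.1,"tz":7,"wx":0,"wy":0,"wz":-0.4,"claw":1},{"tx":0.2,"ty":0.1,"tz":11,"wx":0,"wy":0,"wz":-0.4,"claw":1},{"tx":0.2,"ty":0.1,"tz":14.5,"wx":0,"wy":0,"wz":-0.4,"claw":1},{"tx":0.2,"ty":0.1,"tz":16.5,"wx":0,"wy":0,"wz":-0.4,"claw":1},{"tx":0.2,"ty":0.1,"tz":17.2,"wx":0,"wy":0,"wz":-0.4,"claw":1},{"tx":0.2,"ty":0.1,"tz":17.2,"wx":0,"wy":0,"wz":-0.4,"claw":1}]';python3 - <<'E'
from h import *
vision.get_image("top");vision.get_image("top")
go((.469,.2873,.078),110.0)
E
```

```text
clock: 18.43
position: [0.4694, 0.2867, 0.0779]
ee_rot: [-1.801, -2.573, 0.005]
force: [-1.0, -0.5, 0.5]
width: 1.0
t 18.53 pos [0.471  0.2877 0.0805] yaw 110.02 tilt [0.0002 0.0012] F [ 0.4 -0.6 -0.6] w 0.996 q7 -0.00
"tx":0.03,"ty":-0.20,"tz":0.24,"wx":0.07,"wy":-0.01,"wz":0.02 dist 3.2mm rows 0.1/0.0
```

```bash
python3 -m handwheel '[{"tx":0,"ty":-0.15,"tz":0.2,"wx":0,"wy":0,"wz":0,"claw":0.85},{"tx":0,"ty":-0.15,"tz":0.2,"wx":0,"wy":0,"wz":0,"claw":0.78},{"tx":0,"ty":-0.15,"tz":0.2,"wx":0,"wy":0,"wz":0,"claw":0.73},{"tx":0,"ty":-0.15,"tz":0.2,"wx":0,"wy":0,"wz":0,"claw":0.6},{"tx":0,"ty":-0.15,"tz":0.2,"wx":0,"wy":0,"wz":0,"claw":0.6},{"tx":0,"ty":-0.15,"tz":0.2,"wx":0,"wy":0,"wz":0,"claw":0.6},{"tx":0,"ty":-0.15,"tz":0.2,"wx":0,"wy":0,"wz":0,"claw":0.6}]' 25; python3 -c "
from h import *
go((.469,.2873,.078),110.0)"
```

```text
clock: 19.12
position: [0.4692, 0.2872, 0.0781]
ee_rot: [1.801, 2.574, 0.002]
force: [-1.8, -1.0, 7.6]
width: 0.718
t 19.12 pos [0.4692 0.2872 0.0781] yaw 110.05 tilt [0.0005 0.0008] F [-1.8 -1.   7.6] w 0.718 q7 -0.00
"tx":0.02,"ty":-0.01,"tz":0.01,"wx":0.05,"wy":-0.03,"wz":0.05 dist 0.2mm rows 0.0/0.0
```

```bash
python3 -m handwheel '[{"tx":0,"ty":0,"tz":-0.4,"wx":0,"wy":0,"wz":0,"claw":0.6},{"tx":0,"ty":0,"tz":-1.3,"wx":0,"wy":0,"wz":0,"claw":0.6},{"tx":0,"ty":0,"tz":-2.8,"wx":0,"wy":0,"wz":0,"claw":0.6},{"tx":0,"ty":0,"tz":-4.8,"wx":0,"wy":0,"wz":0,"claw":0.6},{"tx":0,"ty":0,"tz":-7.3,"wx":0,"wy":0,"wz":0,"claw":0.6},{"tx":0,"ty":0,"tz":-9.8,"wx":0,"wy":0,"wz":0,"claw":0.6},{"tx":0,"ty":0,"tz":-12.3,"wx":0,"wy":0,"wz":0,"claw":0.6},{"tx":0,"ty":0,"tz":-14.5,"wx":0,"wy":0,"wz":0,"claw":0.6},{"tx":0,"ty":0,"tz":-16.3,"wx":0,"wy":0,"wz":0,"claw":0.6},{"tx":0,"ty":0,"tz":-17.5,"wx":0,"wy":0,"wz":0,"claw":0.6},{"tx":0,"ty":0,"tz":-18,"wx":0,"wy":0,"wz":0,"claw":0.6},{"tx":0,"ty":0,"tz":-18,"wx":0,"wy":0,"wz":0,"claw":0.6}]';python3 - <<'E'
from h import *
im,d,W,K,T=grab("wrist","w11.png");np.savez("pics/w11.npz",im=im,d=d,W=W,K=K,T=T)
he=np.array(vision.camera_model("wrist")["hand_eye"])
Q=cloud(d,K,he); q=Q.reshape(-1,3)
m=(abs(q[:,2]+.014)<.008)&(abs(q[:,1])<.045)&(q[:,0]>.07);print("end",np.percentile(q[m,0],99.5),"rim z",np.median(q[m,2]))
for r in range(30,110,8): print(r,np.round(Q[r,315],4))
C=np.array([.4866,-.018]);print(sensors.observe()["force"])
go((*C,.26),101.1)
E
```

```text
clock: 20.12
position: [0.4692, 0.287, 0.2587]
ee_rot: [1.801, 2.574, 0.003]
force: [0.2, 0.3, -4.2]
width: 0.718
end 0.09501199839621481 rim z -0.016002971204711725
30 [ 0.154  -0.0009  0.2577]
38 [ 0.0947 -0.0004 -0.0146]
46 [ 0.0919 -0.0004 -0.0162]
54 [ 0.0894 -0.0004 -0.0161]
62 [ 0.0868 -0.0004 -0.0157]
70 [ 0.0841 -0.0004 -0.0168]
78 [ 0.0823 -0.0004 -0.0073]
86 [ 0.0819 -0.0005  0.0291]
94 [ 0.0782 -0.0005  0.0287]
102 [ 0.0756 -0.0006  0.0737]
[ 0.60527397 -0.69748973 -3.84101901]
t 20.17 pos [0.4687 0.2868 0.2575] yaw 110.05 tilt [0.0002 0.0001] F [ 0.6 -0.7 -3.8] w 0.716 q7 -0.12
"tx":-29.25,"ty":-8.77,"tz":-0.25,"wx":0.01,"wy":-0.01,"wz":8.95 dist 305.4mm rows 7.3/1.3
```

View pics/w11.png

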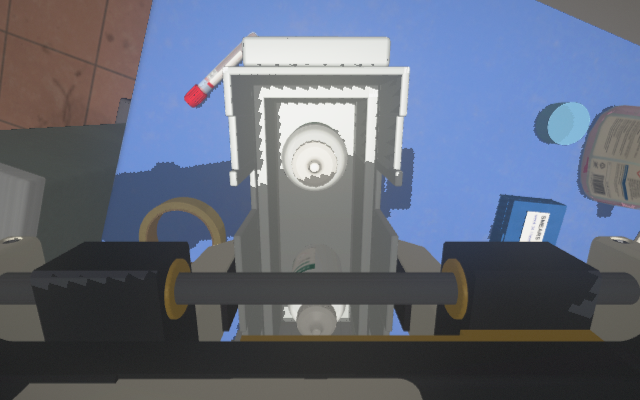

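Held centrally (grey end at 95.0 mm), and both bottles are upright at (315,160) and (318,315). Carrying it gently to the lower tote.

```bash
python3 -c "
from h import *
go((.4867,-.0179,.2575),101.07)"
python3 -m handwheel '[{"tx":-0.5,"ty":-0.2,"tz":0,"wx":0,"wy":0,"wz":0.2,"claw":0.6},{"tx":-1.7,"ty":-0.5,"tz":0,"wx":0,"wy":0,"wz":0.5,"claw":0.6},{"tx":-3.7,"ty":-1.1,"tz":0,"wx":0,"wy":0,"wz":1,"claw":0.6},{"tx":-6.5,"ty":-2,"tz":0,"wx":0,"wy":0,"wz":2,"claw":0.6},{"tx":-9.8,"ty":-2.9,"tz":0,"wx":0,"wy":0,"wz":3,"claw":0.6},{"tx":-13.1,"ty":-3.9,"tz":0,"wx":0,"wy":0,"wz":4,"claw":0.6},{"tx":-16.4,"ty":-4.9,"tz":0,"wx":0,"wy":0,"wz":5,"claw":0.6},{"tx":-19.7,"ty":-5.9,"tz":0,"wx":0,"wy":0,"wz":6,"claw":0.6},{"tx":-22.8,"ty":-6.8,"tz":0,"wx":0,"wy":0,"wz":7,"claw":0.6},{"tx":-25.4,"ty":-7.6,"tz":0,"wx":0,"wy":0,"wz":8,"claw":0.6},{"tx":-27.4,"ty":-8.2,"tz":0,"wx":0,"wy":0,"wz":8.7,"claw":0.6},{"tx":-28.6,"ty":-8.6,"tz":0,"wx":0,"wy":0,"wz":9,"claw":0.6}]';python3 -c "
from h import *
go((.4867,-.0179,.2575),101.07)"
```

```text
t 20.17 pos [0.4687 0.2868 0.2575] yaw 110.05 tilt [0.0002 0.0001] F [ 0.6 -0.7 -3.8] w 0.716 q7 -0.12
"tx":-29.24,"ty":-8.76,"tz":-0.00,"wx":0.01,"wy":-0.01,"wz":8.98 dist 305.2mm rows 7.3/1.3
clock: 21.17
position: [0.4849, -0.0163, 0.2573]
ee_rot: [2.005, 2.418, -0.001]
force: [-0.2, 0.0, -3.0]
width: 0.716
t 21.17 pos [ 0.4849 -0.0163  0.2573] yaw 100.68 tilt [-0.0007 -0.0006] F [-0.2  0.  -3. ] w 0.716 q7 0.29
"tx":-0.19,"ty":0.15,"tz":-0.02,"wx":-0.04,"wy":0.04,"wz":-0.39 dist 2.4mm rows 0.1/0.1
```

```bash
python3 -m handwheel '[{"tx":-0.3,"ty":0.1,"tz":0,"wx":0,"wy":0,"wz":-0.2,"claw":0.6},{"tx":-0.3,"ty":0.1,"tz":0,"wx":0,"wy":0,"wz":-0.2,"claw":0.6},{"tx":-0.3,"ty":0.1,"tz":0,"wx":0,"wy":0,"wz":-0.2,"claw":0.6}]';python3 - <<'E'
from h import *
im,d,W,K,T=grab("top","t12.png")
im,d,W,K,T=grab("scene","s12.png");cv2.imwrite("pics/s12z.png",cv2.resize(im[130:320,220:430],None,fx=3,fy=3,interpolation=cv2.INTER_CUBIC))
go((.4867,-.0179,.2575),101.07)
vision.get_image("top")
go((.4867,-.0179,.2575),101.07)
E
```

```text
clock: 21.42
position: [0.4875, -0.0132, 0.2572]
ee_rot: [-1.991, -2.429, -0.0]
force: [0.4, 0.3, -3.4]
width: 0.717
t 21.52 pos [ 0.4876 -0.0126  0.2572] yaw 101.39 tilt [ 0.0004 -0.0005] F [-0.6 -0.5 -3.1] w 0.716 q7 0.29
"tx":-0.50,"ty":-0.19,"tz":-0.03,"wx":-0.03,"wy":-0.02,"wz":0.32 dist 5.4mm rows 0.1/0.0
t 21.57 pos [ 0.4877 -0.0126  0.2572] yaw 101.38 tilt [ 0.0004 -0.0004] F [ 0.1  1.3 -3.4] w 0.719 q7 0.29
"tx":-0.50,"ty":-0.20,"tz":-0.03,"wx":-0.02,"wy":-0.02,"wz":0.31 dist 5.4mm rows 0.1/0.0
```

View pics/s12z.png

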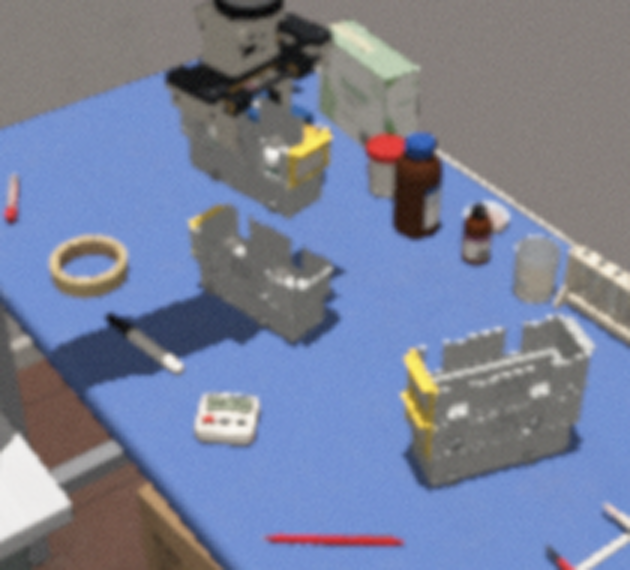

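The full tote hangs above the lower one with its yellow end opposite, and the nested pair looks good. I'll correct and come down to just above the rim.

```bash
python3 -m handwheel '[{"tx":-0.2,"ty":-0.1,"tz":0.7,"wx":0,"wy":0,"wz":0.3,"claw":0.6},{"tx":-0.5,"ty":-0.2,"tz":2,"wx":0,"wy":0,"wz":0.3,"claw":0.6},{"tx":-0.5,"ty":-0.2,"tz":3.7,"wx":0,"wy":0,"wz":0.3,"claw":0.6},{"tx":-0.5,"ty":-0.2,"tz":5.2,"wx":0,"wy":0,"wz":0.3,"claw":0.6},{"tx":-0.5,"ty":-0.2,"tz":6.3,"wx":0,"wy":0,"wz":0.3,"claw":0.6},{"tx":-0.5,"ty":-0.2,"tz":6.9,"wx":0,"wy":0,"wz":0.3,"claw":0.6},{"tx":-0.5,"ty":-0.2,"tz":7.1,"wx":0,"wy":0,"wz":0.3,"claw":0.6},{"tx":-0.5,"ty":-0.2,"tz":7.1,"wx":0,"wy":0,"wz":0.3,"claw":0.6},{"tx":-0.5,"ty":-0.2,"tz":7.1,"wx":0,"wy":0,"wz":0.3,"claw":0.6}]';python3 - <<'E'
from h import *
for i in range(3): vision.get_image("top")
go((.4867,-.0179,.164),101.07)
E
```

```text
clock: 22.32
position: [0.4871, -0.0192, 0.1868]
ee_rot: [1.999, 2.423, 0.001]
force: [0.7, 0.9, -3.2]
width: 0.719
t 22.47 pos [ 0.4872 -0.0192  0.187 ] yaw 100.96 tilt [0.0001 0.0012] F [-0.5 -0.5 -2.9] w 0.719 q7 0.38
"tx":0.14,"ty":-0.02,"tz":2.30,"wx":0.07,"wy":-0.00,"wz":-0.11 dist 23.1mm rows 0.6/0.0
```

```bash
python3 -m handwheel '[{"tx":0.1,"ty":0,"tz":0.4,"wx":0,"wy":0,"wz":0,"claw":0.6},{"tx":0.13,"ty":-0.02,"tz":0.9,"wx":0,"wy":0,"wz":-0.1,"claw":0.6},{"tx":0.13,"ty":-0.02,"tz":1.3,"wx":0,"wy":0,"wz":-0.1,"claw":0.6},{"tx":0.13,"ty":-0.02,"tz":1.5,"wx":0,"wy":0,"wz":-0.1,"claw":0.6},{"tx":0.13,"ty":-0.02,"tz":1.5,"wx":0,"wy":0,"wz":-0.1,"claw":0.6}]';python3 - <<'E'
from h import *
for i in range(2): im,d,W,K,T=grab("scene","s13.png")
go((.4867,-.0179,.164),101.07)
cv2.imwrite("pics/s13z.png",cv2.resize(im[130:300,250:400],None,fx=3.5,fy=3.5,interpolation=cv2.INTER_CUBIC))
E
```

```text
clock: 22.88
position: [0.4858, -0.018, 0.1708]
ee_rot: [-1.997, -2.424, 0.001]
force: [-0.1, 1.0, -3.4]
width: 0.716
t 22.98 pos [ 0.4863 -0.0181  0.1713] yaw 101.04 tilt [-0.0001 -0.0003] F [-0.2  0.1 -3.2] w 0.716 q7 0.40
"tx":0.02,"ty":0.05,"tz":0.73,"wx":-0.02,"wy":0.01,"wz":-0.03 dist 7.3mm rows 0.2/0.0
```

View pics/s13z.png

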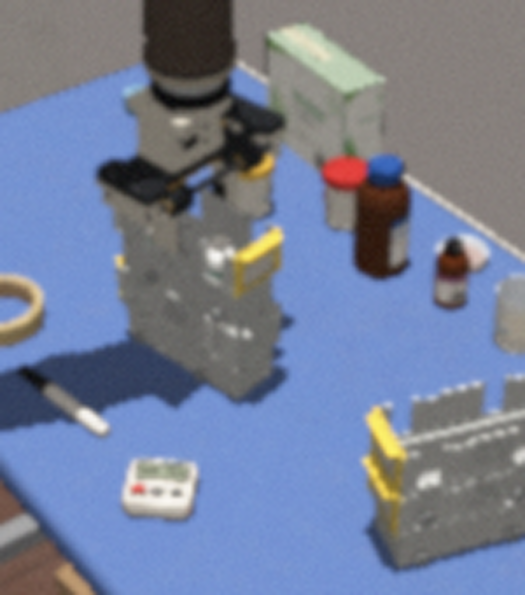

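The tote is aligned, 7 mm above seating with no contact. Lowering slowly.

```bash
python3 -m handwheel '[{"tx":0.02,"ty":0.04,"tz":0.2,"wx":0,"wy":0,"wz":0,"claw":0.6},{"tx":0.02,"ty":0.04,"tz":0.4,"wx":0,"wy":0,"wz":0,"claw":0.6},{"tx":0.02,"ty":0.04,"tz":0.55,"wx":0,"wy":0,"wz":0,"claw":0.6},{"tx":0.02,"ty":0.04,"tz":0.65,"wx":0,"wy":0,"wz":0,"claw":0.6},{"tx":0.02,"ty":0.04,"tz":0.72,"wx":0,"wy":0,"wz":0,"claw":0.6}]';python3 - <<'E'
from h import *
vision.get_image("top")
go((.4867,-.0179,.164),101.07)
E
```

```text
clock: 23.4
position: [0.4866, -0.0177, 0.1641]
ee_rot: [-1.997, -2.425, 0.0]
force: [-0.5, 0.3, -3.4]
width: 0.718
t 23.45 pos [ 0.4866 -0.0177  0.1641] yaw 101.05 tilt [ 0.     -0.0001] F [ 0.   0.1 -2.4] w 0.717 q7 0.40
"tx":-0.02,"ty":0.00,"tz":0.01,"wx":-0.00,"wy":-0.00,"wz":-0.02 dist 0.2mm rows 0.0/0.0
```

```bash
python3 -m handwheel '[{"tx":0,"ty":0,"tz":0.07,"wx":0,"wy":0,"wz":0,"claw":0.6},{"tx":0,"ty":0,"tz":0.14,"wx":0,"wy":0,"wz":0,"claw":0.6},{"tx":0,"ty":0,"tz":0.14,"wx":0,"wy":0,"wz":0,"claw":0.6}]';python3 - <<'E'
from h import *
vision.get_image("top")
go((.4867,-.0179,.164),101.07)
E
```

```text
clock: 23.7
position: [0.4869, -0.0178, 0.1637]
ee_rot: [-1.997, -2.425, -0.001]
force: [-3.8, 0.5, 10.8]
width: 0.72
t 23.75 pos [ 0.4869 -0.0178  0.1637] yaw 101.05 tilt [0.0006 0.0007] F [-4.1  1.3  9.1] w 0.714 q7 0.41
"tx":-0.01,"ty":-0.02,"tz":-0.03,"wx":0.04,"wy":-0.03,"wz":-0.02 dist 0.4mm rows 0.0/0.0
```

Seated at 0.1637 (0.164 expected; resting on the rim would read 4 mm higher). Release and lift.

```bash
python3 -m handwheel '[{"tx":0,"ty":0,"tz":-0.08,"wx":0,"wy":0,"wz":0,"claw":0.62},{"tx":0,"ty":0,"tz":-0.08,"wx":0,"wy":0,"wz":0,"claw":0.75},{"tx":0,"ty":0,"tz":-0.08,"wx":0,"wy":0,"wz":0,"claw":0.85},{"tx":0,"ty":0,"tz":-0.08,"wx":0,"wy":0,"wz":0,"claw":0.95},{"tx":0,"ty":0,"tz":-0.08,"wx":0,"wy":0,"wz":0,"claw":0.95},{"tx":0,"ty":0,"tz":-0.08,"wx":0,"wy":0,"wz":0,"claw":0.95},{"tx":0,"ty":0,"tz":-0.5,"wx":0,"wy":0,"wz":0,"claw":0.95},{"tx":0,"ty":0,"tz":-2,"wx":0,"wy":0,"wz":0,"claw":0.95},{"tx":0,"ty":0,"tz":-5,"wx":0,"wy":0,"wz":0,"claw":0.95},{"tx":0,"ty":0,"tz":-9,"wx":0,"wy":0,"wz":0,"claw":0.95},{"tx":0,"ty":0,"tz":-13,"wx":0,"wy":0,"wz":0,"claw":0.95},{"tx":0,"ty":0,"tz":-15,"wx":0,"wy":0,"wz":0,"claw":0.95}]';python3 - <<'E'
from h import *
im,d,W,K,T=grab("wrist","w14.png")
fit(W,im,.17,.2,(.487,-.018),.12,name="stack")
go((.40,.30,.35),101)
E
```

```text
clock: 24.75
position: [0.4879, -0.0185, 0.3174]
ee_rot: [1.996, 2.421, 0.006]
force: [1.3, 0.1, 0.3]
width: 0.951
stack n 2522 z90 0.1811 centre 484.0 -7.5 size 168.8 66.1 yaw 100.91 yel [nan nan]
t 24.80 pos [ 0.4892 -0.0184  0.3195] yaw 101.00 tilt [0.0001 0.0086] F [ 1.6 -0.4  1.7] w 0.949 q7 0.25
"tx":32.96,"ty":-2.65,"tz":-3.07,"wx":0.49,"wy":-0.01,"wz":0.00 dist 332.0mm rows 8.0/0.1h.py:40: RuntimeWarning: Mean of empty slice.
  ang=np.deg2rad(ang);y=P[yel,:2].mean(0)*1000
  ret = um.true_divide(
```

View pics/w14.png

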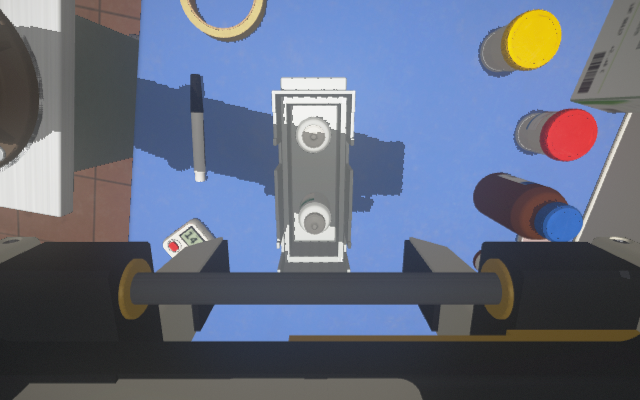

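The stacked rim is at 0.181, the same as the original stack. Both bottles are upright, with caps at (314,134) and (314,217). I'll move the arm aside for a final top and scene check.

```bash
python3 -m handwheel '[{"tx":1.5,"ty":-0.1,"tz":-1,"wx":0,"wy":0,"wz":0,"claw":0.95},{"tx":5,"ty":-0.5,"tz":-3,"wx":0,"wy":0,"wz":0,"claw":0.95},{"tx":9,"ty":-1,"tz":-3,"wx":0,"wy":0,"wz":0,"claw":0.95},{"tx":13,"ty":-1,"tz":-3,"wx":0,"wy":0,"wz":0,"claw":0.95},{"tx":17,"ty":-1.5,"tz":-3,"wx":0,"wy":0,"wz":0,"claw":0.95},{"tx":21,"ty":-2,"tz":-3,"wx":0,"wy":0,"wz":0,"claw":0.95},{"tx":25,"ty":-2,"tz":-3,"wx":0,"wy":0,"wz":0,"claw":0.95},{"tx":29,"ty":-2.5,"tz":-3,"wx":0,"wy":0,"wz":0,"claw":0.95},{"tx":32,"ty":-2.6,"tz":-3,"wx":0,"wy":0,"wz":0,"claw":0.95},{"tx":33,"ty":-2.6,"tz":-3,"wx":0,"wy":0,"wz":0,"claw":0.95},{"tx":33,"ty":-2.6,"tz":-3,"wx":0,"wy":0,"wz":0,"claw":0.95},{"tx":33,"ty":-2.6,"tz":-3,"wx":0,"wy":0,"wz":0,"claw":0.95}]';python3 - <<'E'
from h import *
im,d,W,K,T=grab("top","t15.png")
fit(W,im,.165,.2,(.487,-.018),.12,name="stack")
fit(W,im,.13,.16,(.546,-.363),.12,name="nested")
z=np.load("pics/top0.npz")
D=cv2.absdiff(im,z["im"]).max(2)>60;print("diff cols/rows far from totes:",D.sum())
im2=im.copy();im2[D]=(255,0,255);cv2.imwrite("pics/t15d.png",im2)
im,d,W,K,T=grab("scene","s15.png");cv2.imwrite("pics/s15z.png",cv2.resize(im[130:300,220:430],None,fx=3.5,fy=3.5,interpolation=cv2.INTER_CUBIC))
E
```

```text
clock: 25.8
position: [0.3981, 0.3005, 0.3427]
ee_rot: [1.997, 2.425, -0.001]
force: [0.5, -0.6, 0.5]
width: 0.948
stack n 357 z90 0.1815 centre 486.9 -16.8 size 189.8 66.3 yaw -78.91 yel [ 503.5356505  -102.48048689]
nested n 380 z90 0.1457 centre 546.7 -362.8 size 189.8 68.5 yaw 162.32 yel [ 462.69751232 -335.82901886]
diff cols/rows far from totes: 16509
```

View pics/t15d.png

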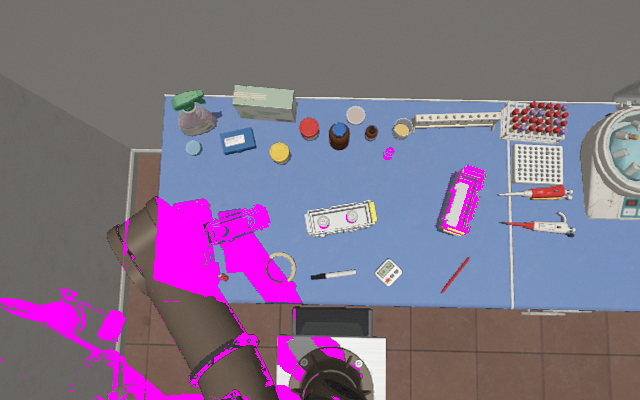

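View pics/s15z.png

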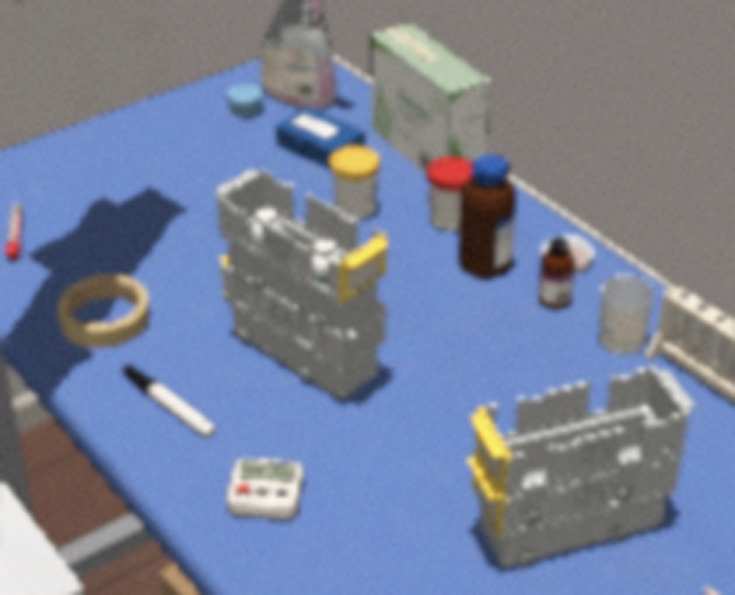

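Both piles stand as asked and the bystanders are unchanged. Handing in.

```bash
python3 -c "
from cell import arm
print(arm.sign_off())"
```

```text
the job is handed in; nothing more can be done
None
```

The job is done and handed in at about 26 s, in the order asked.

- **Nested pile:** I turned the stacked empty tote about 118° and nested it in the lone one. Its rim measures 0.1457 m from the top camera, against 0.144 m nominal; that camera reads 1–2 mm high.
- **Spare bottle:** I stood it upright in the grey end of the lower tote. A wrist picture taken afterwards showed both bottles upright and the tote unmoved.
- **Stacked pile:** I stacked the full tote on the lower one with the yellow ends opposite. The arm felt it seat at 0.1637 m, against 0.164 m expected. Its rim reads 0.1815 m, the same as the original stack, and both its bottles are upright.
- **Bystanders:** the final top picture, compared with the first, shows no change to the cups, bottles or timer. The arm's shadow fell across the tape roll there, but the scene picture shows it where it started.

None of the checks failed. After stacking, the two bottles in the lower tote can no longer be seen. That they are upright and clear rests on the picture before stacking and on the height at which the full tote seated.

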